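Fill a specimen cup with nutmegs by scoop

ROBOT

A 6-joint arm with a two-finger parallel gripper is mounted at the origin on the work surface. World frame = base frame: x ahead of the robot, y to its left, z up, the work surface at z = 0. Lengths are in mm, angles in rad, forces in N, time in s.
With the tool pointing down it reaches from about 275 to 750 mm from the base axis. Payload 10.2 kg.
Tool frame: the origin (TCP) lies midway between the tips of the shut fingers; the grasp point (between the pads) lies grasp_offset behind it (grasp_offset is the distance from the TCP to the grasp point, in mm); x points along the fingers, z is the direction in which the jaws open and shut, and the axes are right-handed (so a half turn about x gives the same grasp; the last joint's range is limited). The gripper opens to 85 mm and grips with 20 to 120 N. Pads are 22 mm wide; open, the fingers measure 114 mm over their backs; the gripper's body (76 mm by 85 mm) begins 54 mm behind the grasp point. The pads swing forward as they close: fully open they stand 13 mm farther back than shut.
Start: joints at [-1.566, 0.313, 1.498, -0, 1.331, -0.223], TCP at [118.55, -511.446, 231.294] pointing down, gripper open.
Joint ranges: [-2.94, 2.94], [-0.97, 2.17], [0.19, 2.56], [-1.23, 4.37], [0.02, 3.11], [-2.88, 2.88]. Speed limits (rad/s): [2.39, 2.39, 3.01, 3.14, 3.14, 3.14].

INTERFACE

Orientations are given as a unit quaternion [w, x, y, z].
In Python, from rig import sense, capture, calibration, finish_job, grasp_offset gives the robot as it stands.
- The arm moves only by the shell command python3 -m jog 'ROWS' [FORCE]. ROWS is JSON, a list of rows, each an object with "linear": the shift along the tool's x, y, z scaled (see below), a list of three; "rotation": the turn, a rotation vector about the tool's x, y, z scaled (see below), a list of three; "grip": the finger opening in mm, from 0 to 85.4. A call has 1 to 20 rows; each row is the pose to reach, as a shift and turn from the pose measured when the call began, along the tool's axes at that moment; what a row does not reach only later rows make up. The controller multiplies each number of a shift by 0.3 m and each number of a turn by 0.5 rad. A row lasts 1/12 s, in which the tool goes at most 41.7 mm and 7.16 degrees, less where a joint would pass 70% of its speed; a pose out of reach is approached as far as the arm can. A call with a number of a shift or a turn outside -1 to 1 is refused whole. A call with a gripper value outside its range is refused whole. The fingers move at their own pace and stop on an object; FORCE is the grip in N (left out, the last holds). Time passes only in rows, so rows that repeat a pose let the fingers close. It gives the time, the measured TCP pose, the force and the opening at its end, in the units of the state.
- sense(): the state, without advancing time (a new reading comes with each control period).
- capture(name): name is "scene" or "top" or "wrist"; returns (picture, depth): 400x640x3 uint8, red, green, blue; 400x640 float32, mm along the optical axis (not along the pixel's ray), 0 where there is no reading.
- calibration(name): a dict with "intrinsics" (3x3 intrinsics, pixels), "dist" ([k1, k2, p1, p2, k3] as OpenCV has them; the pictures are not rectified), "world_from_camera" (4x4, takes a point from camera to world coordinates). Camera axes: x right, y up, looking along -z (the intrinsics and any distortion apply to the point x, -y, -z); pixel columns grow to the right and rows downward; lengths in mm; the calibration is good to about 2 mm. A picture is of the moment at which its call begins: read the wrist's pose just before it. calibration takes no time and is no camera call; for the wrist camera it gives the pose at the moment of the call.
- finish_job(): hands the job in, once; it reports no verdict.
The state is a dict: "time_s": time; "joints": joint angles; "dq": joint speeds; "tau": joint torques, N m; "eef_pos": TCP position; "ee_rot": TCP orientation; "force": force on the tool from outside, world axes, zero at the start; "wrist_torque": the same for the moment, N m; "grip_width": opening from 0.0 (shut) to 1.0 (fully open).
Only numpy, scipy, OpenCV 4.12 (cv2) and the standard library are available. Lean on these libraries where they do the work, as an engineer would, in place of code of your own. Each camera call takes 0.05 s, during which the arm holds its last target.

TASK

Set the pale wooden cup inside the terracotta dish that stands on the blue book, so that it sits upright on the dish's floor. Then take the steel scoop and, without touching the nutmegs with the fingers, scoop nutmegs from the white tray and tip them into the cup until it holds at least three; no nutmeg may end up outside the cup and the tray. Finally stand the scoop level on its cork mat, pan down and handle up, as it stood at first, and leave the other things on the table where they are.

Things in the scene. Friction and masses are not known exactly. Their poses are not given: they have to be found in the camera images.
- cup: pale turned-wood cup, open at the top, loose, 0.18 kg: a plain round cylinder 100 mm across outside (92 mm across the foot), 65 mm high, wall 9 mm thick (82 mm mouth), bottom 8 mm thick. Origin at the centre of its underside, z up. It is lifted by pinching its wall at the rim, one finger inside.
- cup_mid (a point): point on the cup's axis, 30 mm above its underside: the middle of its inside
- dish: shallow terracotta dish, fixed on the blue book: 128 mm across the foot, 154 mm across the rim, 26 mm high, wall 6 mm, floor 6 mm thick and about 116 mm across inside. Origin at the centre of its underside, 30 mm above the table, z up.
- book: closed blue cloth-bound book lying flat, fixed, 170 x 230 x 30 mm (x, y, z); the dish stands within 20 mm of its middle. Origin at the centre of its underside.
- tray: white enamel tray, fixed, 270 mm long (its x) x 92 mm wide (y) x 52 mm high (far end wall 65 mm), walls and floor 4 mm thick, 84 mm wide inside. Origin at the centre of its underside; +x points to its far end, away from the robot. The floor is flat up to x = +97 mm, where a 45 degree ramp rises 35 mm to the far wall. Nutmegs start between x = 0 and +80 mm.
- scoop: loose scoop, 0.17 kg: steel pan, floor 75 mm long (own x -40 to +35), 66 mm wide (y), all walls 2 mm thick; back and sides 30 mm high, sides ending at x = +13, from where the open nose steps down to 54 and then 42 mm wide; wooden handle rising from its back (see scoop_grip). Origin on the pan's underside, z normal to the pan floor. Starts level on the mat, open front away from the robot.
- scoop_lip (a point): middle of the scoop's front edge, at (35, 0, 1) mm in the scoop's frame; same axes as the scoop
- scoop_pan (a point): middle of the scoop's pan, at (-2.5, 0, 12) mm in the scoop's frame
- scoop_grip (a point): point on the axis of the scoop's handle, at (-65.7, 0, 82.5) mm in the scoop's frame, same axes. The handle is a straight bar 16 mm wide (y), 18 mm deep and 115 mm long, leaning back (to -x) 20 degrees from the scoop's z; its axis starts at (-40, 0, 12) mm; this point is 75 mm up it, 40 mm below its end.
- mat: cork mat, fixed, 100 x 90 x 4 mm, on which the scoop starts with its origin over the mat's centre. Origin at the centre of its underside.
- nut0: brown dried nutmeg, loose, 11 g, egg shape about 25 x 20 x 20 mm, one of six alike lying in the tray; smooth, friction about 0.35; origin near its centre
- nut1: brown dried nutmeg, loose, 11 g, egg shape about 25 x 20 x 20 mm, one of six alike lying in the tray; smooth, friction about 0.35; origin near its centre
- nut2: brown dried nutmeg, loose, 11 g, egg shape about 25 x 20 x 20 mm, one of six alike lying in the tray; smooth, friction about 0.35; origin near its centre
- nut3: brown dried nutmeg, loose, 11 g, egg shape about 25 x 20 x 20 mm, one of six alike lying in the tray; smooth, friction about 0.35; origin near its centre
- nut4: brown dried nutmeg, loose, 11 g, egg shape about 25 x 20 x 20 mm, one of six alike lying in the tray; smooth, friction about 0.35; origin near its centre
- nut5: brown dried nutmeg, loose, 11 g, egg shape about 25 x 20 x 20 mm, one of six alike lying in the tray; smooth, friction about 0.35; origin near its centre
- weight: bystander: small loose brass weight, 24 mm across, 30 mm high; origin at the centre of its underside; leave where it is
- fossil: bystander: small loose grey coiled fossil, 34 mm across, 16 mm high; origin at the centre of its underside; leave where it is
- vial: bystander: loose amber glass jar with cork lid, 36 mm across, 75 mm high; origin at the centre of its underside; leave where it is
- magnifier: bystander: loose brass hand lens lying flat, 155 mm long, 10 mm high; origin under the lens; leave where it is

How it is judged:
By the outcome, as a careful person would: the job done as asked, in the order asked, and still so for the second after the job is handed in, with the robot touching nothing.
It also fails if it takes over 72 s, if anything falls off the work surface, if the arm or the gripper's body presses on something with over 40 N, if the wrist force passes 120 N, or if a joint passes its speed limit or range.

## Working session

There is one attempt and no reset: what is moved stays moved. The work goes in short steps, Python scripts to look and compute and a shell command to move; the robot and the scene stay as the last step left them, time stands still between calls to the robot, and variables do not carry over. Pictures are saved under pics/ and viewed, and the job is handed in when it is done.

```bash
ls; mkdir -p pics; cat > h.py <<'E'
import numpy as np, cv2
from rig import sense, capture, calibration, finish_job, grasp_offset
from scipy.spatial.transform import Rotation as R
def snap(name,fn):
    cal=calibration(name); im,d=capture(name)
    cv2.imwrite('pics/'+fn+'.png',im[:,:,::-1]); np.savez('/tmp/'+fn+'.npz',im=im,d=d,K=cal['intrinsics'],D=cal['dist'],T=cal['world_from_camera'])
    return im,d,cal
def load(fn):
    return np.load('/tmp/'+fn+'.npz')
def px(fn,u,v,z=None):
    f=load(fn);K=np.array(f['K']);T=np.array(f['T'])
    n=cv2.undistortPoints(np.array([[[u,v]]],float),K,np.array(f['D'],float))[0,0]
    r=np.array([n[0],-n[1],-1.0])
    if z is None:
        d=float(f['d'][int(round(v)),int(round(u))]); return (T@np.append(r*d,1))[:3]
    o=T[:3,3]; w=T[:3,:3]@r
    return o+w*(z-o[2])/w[2]
def cloud(fn):
    f=load(fn);K=np.array(f['K']);T=np.array(f['T']);d=f['d']
    v,u=np.mgrid[0:d.shape[0],0:d.shape[1]]
    n=cv2.undistortPoints(np.stack([u,v],-1).reshape(-1,1,2).astype(float),K,np.array(f['D'],float))[:,0]
    r=np.c_[n[:,0],-n[:,1],-np.ones(len(n))]*d.reshape(-1,1)
    P=r@T[:3,:3].T+T[:3,3]
    P[d.reshape(-1)==0]=np.nan
    return P.reshape(d.shape+(3,))
def pose():
    s=sense(); q=s['ee_rot']; return np.array(s['eef_pos']),R.from_quat([q[1],q[2],q[3],q[0]])
def rel(p=None,Rt=None):
    """linear/rotation numbers to reach world pose"""
    p0,R0=pose()
    p=p0 if p is None else np.array(p,float)
    Rt=R0 if Rt is None else Rt
    l=R0.inv().apply(p-p0)/300; w=(R0.inv()*Rt).as_rotvec()/0.5
    return np.round(l,4),np.round(w,4)
def st():
    s=sense();p,r=pose()
    print('t',round(s['time_s'],2),'p',np.round(p,1),'X',np.round(r.as_matrix()[:,0],3),'Z',np.round(r.as_matrix()[:,2],3),'F',np.round(s['force'],1),'w',round(s['grip_width'],3),'j',np.round(s['joints'],2))
E
python3 - <<'E'
from h import *
st(); print(grasp_offset)
for n in('scene','top','wrist'):
    snap(n,n+'0')
E
```

```text
pics
t 0.0 p [ 118.6 -511.2  230.7] X [-0.     0.001 -1.   ] Z [ 0.226 -0.974 -0.001] F [ 1.2 -0.1  0.9] w 1.0 j [-1.57  0.31  1.5   0.    1.33 -0.22]
18.700000000000003
```

View pics/top0.png

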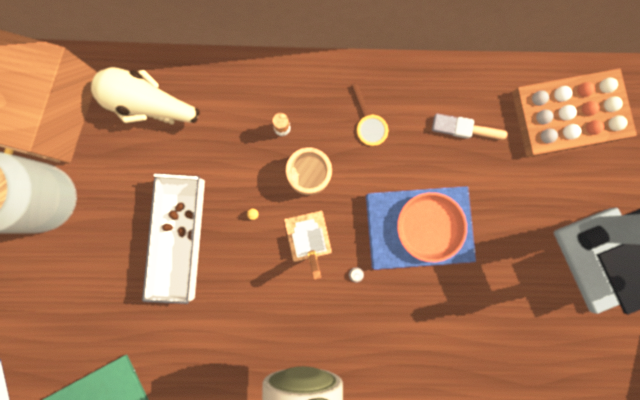

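View pics/scene0.png

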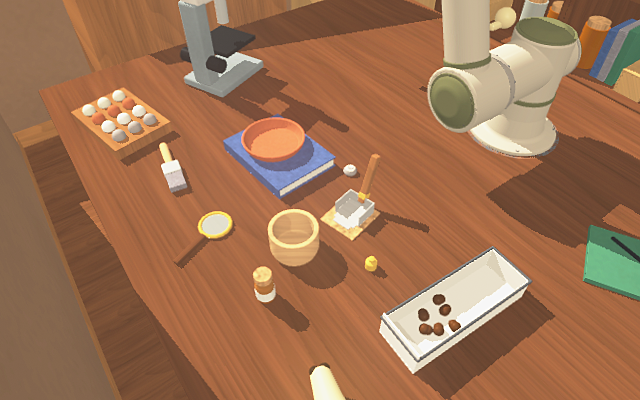

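View pics/wrist0.png

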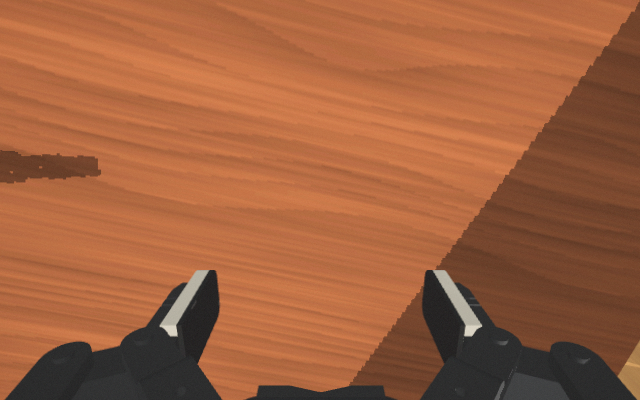

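The top view shows the cup at (309,171), dish at (432,227), scoop and mat at (308,240), tray at (175,238) with nutmegs at about (180,220), the weight at (253,214), fossil at (357,275), vial at (281,125) and lens at (372,130). Next I'll measure these.

```bash
python3 - <<'E'
from h import *
C=cloud('top0')
def pts(u0,u1,v0,v1,z0,z1):
    p=C[v0:v1,u0:u1].reshape(-1,3); return p[(p[:,2]>z0)&(p[:,2]<z1)]
T=load('top0')['T']; print('cam',T[:3,3], load('top0')['K'][0,0])
def circ(p):
    A=np.c_[2*p[:,:2],np.ones(len(p))]; s=np.linalg.lstsq(A,(p[:,:2]**2).sum(1),rcond=None)[0]
    return s[:2],np.sqrt(s[2]+s[:2]@s[:2])
for n,b,z in(('cup',(280,338,143,200),(58,72)),('dish',(393,473,188,266),(52,62)),('vial',(270,295,110,140),(60,90)),('weight',(244,262,205,224),(20,40)),('fossil',(346,367,265,285),(8,25)),('lens',(352,392,112,150),(4,20))):
    p=pts(*b,*z); print(n,len(p),np.round(np.median(p,0),1),circ(p),cv2.minEnclosingCircle(p[:,:2].astype(np.float32)), np.round(p[:,2].max(),1))
p=pts(140,210,165,310,35,75); print('tray',cv2.minAreaRect(p[:,:2].astype(np.float32)),p.min(0),p.max(0))
p=pts(360,480,180,275,24,36); print('book',cv2.minAreaRect(p[:,:2].astype(np.float32)))
for uv in((155,176),(203,178),(194,301),(145,300)): print(uv,px('top0',*uv,z=52),C[uv[1],uv[0]])
for uv in((285,216),(323,211),(332,255),(293,262)): print('mat',px('top0',*uv,z=4))
# table plane
p=pts(100,500,100,380,-15,6); print('table z',np.median(p[:,2]))
im=load('top0')['im'][:,:,::-1]
a=cv2.resize(im[165:310,130:350],None,fx=3.6,fy=3.6,interpolation=cv2.INTER_CUBIC); cv2.imwrite('pics/topcrop.png',a)
im=load('scene0')['im'][:,:,::-1]
a=cv2.resize(im[150:250,300:420],None,fx=5,fy=5,interpolation=cv2.INTER_CUBIC); cv2.imwrite('pics/scoopcrop.png',a)
a=cv2.resize(im[240:380,370:540],None,fx=4,fy=4,interpolation=cv2.INTER_CUBIC); cv2.imwrite('pics/traycrop.png',a)
S=cloud('scene0')
# wooden handle of scoop
for v in range(155,200,5):
    for u in range(360,380,2):
        q=S[v,u]
        if q[2]>20: print(u,v,np.round(q,0),load('scene0')['im'][v,u])
E
```

```text
cam [554.76653572  -1.56913016 965.20218804] 413.59733805394245
cup 544 [688.1  -1.1  65. ] (array([686.96082564,  -1.06684969]), np.float64(45.36455132354973)) ((687.3869018554688, -1.1186760663986206), 49.83064651489258) 69.6
dish 638 [ 565.4 -284.3   55.6] (array([ 567.5850021, -274.5692251]), np.float64(73.08047997052698)) ((567.80810546875, -275.21661376953125), 77.13054656982422) 60.5
vial 198 [791.9  62.4  75. ] (array([792.41428693,  62.29392414]), np.float64(12.095475642042071)) ((793.4027099609375, 62.492271423339844), 16.541423797607422) 79.6
weight 45 [590.  124.4  27.4] (array([590.54196198, 124.98345969]), np.float64(6.396711109616407)) ((590.4015502929688, 126.08245086669922), 10.549999237060547) 33.0
fossil 141 [ 457.1 -113.2   13.2] (array([ 456.43232656, -113.20966875]), np.float64(10.800333406314975)) ((455.8815612792969, -113.6384048461914), 15.812552452087402) 19.6
lens 717 [ 794.9 -147.4    7.2] (array([ 794.57804356, -147.38258949]), np.float64(27.200616228798147)) ((787.508056640625, -139.2890625), 52.04573440551758) 13.8
tray ((534.6589965820312, 294.22183227
[... 1816 characters left out ...]
68 180 [492. -10.  78.] [194 128  79]
370 180 [487. -10.  76.] [167 110  71]
372 180 [479. -12.  69.] [157 105  68]
362 185 [500. -19.  61.] [215 139  85]
364 185 [497. -17.  61.] [200 130  81]
366 185 [496. -11.  64.] [196 128  80]
368 185 [492. -10.  63.] [179 119  75]
370 185 [486.  -9.  60.] [156 105  68]
360 190 [504. -20.  47.] [212 132  85]
362 190 [502. -15.  50.] [205 133  84]
364 190 [501. -11.  53.] [198 129  80]
366 190 [496.  -9.  51.] [186 124  76]
368 190 [491.  -9.  48.] [159 106  71]
360 195 [508. -15.  38.] [243 208  89]
362 195 [505. -11.  39.] [243 209  90]
364 195 [503.  -7.  42.] [249 223  96]
366 195 [497.  -7.  38.] [212 155  77]
368 195 [490.  -8.  33.] [223 174  78]
```

View pics/topcrop.png

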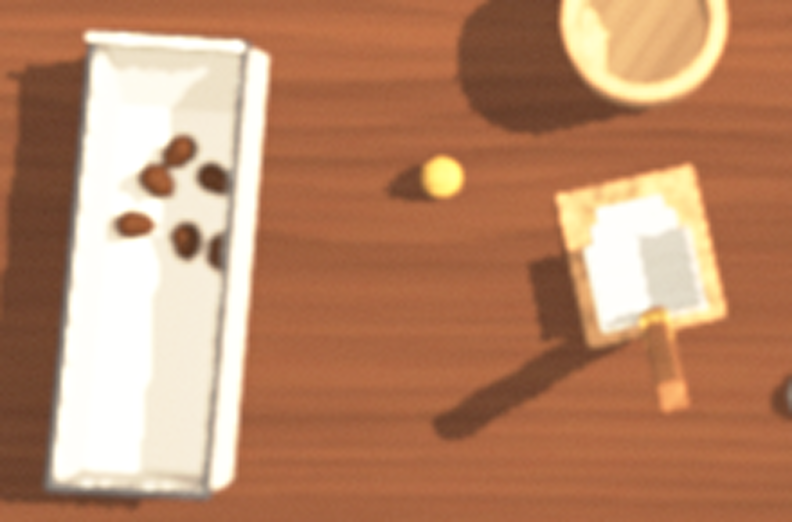

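View pics/scoopcrop.png

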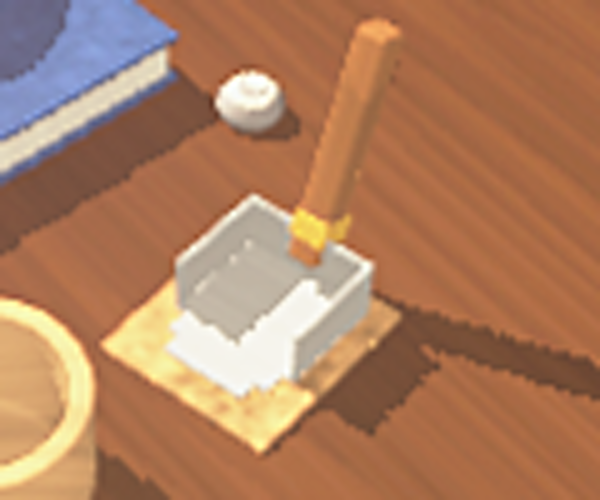

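View pics/traycrop.png

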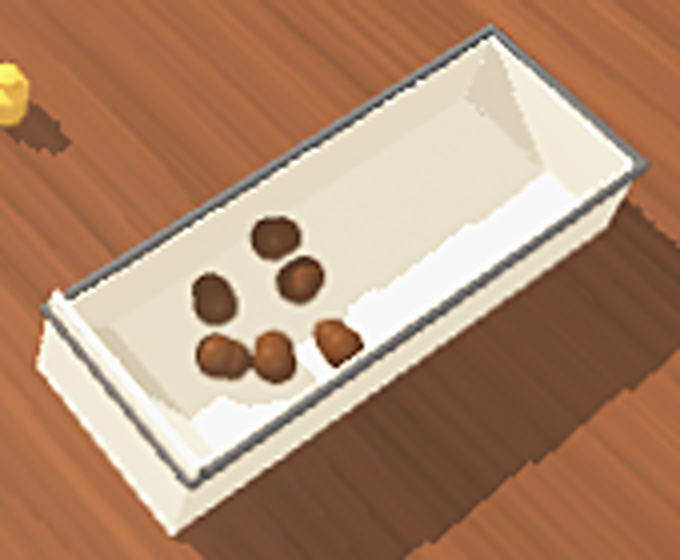

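```bash
cat >> h.py <<'E'
def down(yaw,tilt=0):
    """tool down, Z at yaw deg (jaw dir)"""
    a=np.radians(yaw); X=np.array([0,0,-1.]); Z=np.array([np.cos(a),np.sin(a),0]); return R.from_matrix(np.c_[X,np.cross(Z,X),Z])
def chain(targets):
    """targets list of (p,R); print sequential rel numbers, splitting so |l|<=1,|w|<=1"""
    p0,R0=pose()
    for p,Rt in targets:
        p=np.array(p,float) if p is not None else p0
        Rt=R0 if Rt is None else Rt
        wv=(R0.inv()*Rt).as_rotvec(); d=p-p0
        n=int(max(np.ceil(np.abs(wv).max()/0.495),np.ceil(np.linalg.norm(d)/299),1))
        for k in range(n):
            Rn=R0*R.from_rotvec(wv/n); pn=p0+d/n
            rows=max(np.linalg.norm(d/n)/41.7,np.degrees(np.linalg.norm(wv/n))/7.16)
            print('L',np.round(R0.inv().apply(d/n)/300,3).tolist(),'W',np.round(wv/n/0.5,3).tolist(),'rows>=%.1f'%rows,'->',np.round(pn,1))
            p0,R0=pn,Rn
E
python3 - <<'E'
from h import *
chain([((641.7,-1,190),down(0)),((641.7,-1,110),down(0))])
E
```

```text
L [0.046, 0.694, -0.421] W [-0.895, -0.0, -0.001] rows>=5.9 -> [ 292.9 -341.2  217.3]
L [0.046, 0.808, -0.079] W [-0.895, -0.0, -0.001] rows>=5.9 -> [ 467.3 -171.1  203.6]
L [0.046, 0.763, 0.279] W [-0.895, -0.0, -0.001] rows>=5.9 -> [641.7  -1.  190. ]
L [0.267, -0.0, 0.0] W [0.0, -0.0, -0.0] rows>=1.9 -> [641.7  -1.  110. ]
```

```bash
A='{"linear":[0.046,0.694,-0.421],"rotation":[-0.895,0,0],"grip":45}'
python3 -m jog '[{"linear":[0.046,0.694,-0.421],"rotation":[-0.895,0,0],"grip":45},{"linear":[0.046,0.694,-0.421],"rotation":[-0.895,0,0],"grip":45},{"linear":[0.046,0.694,-0.421],"rotation":[-0.895,0,0],"grip":45},{"linear":[0.046,0.694,-0.421],"rotation":[-0.895,0,0],"grip":45},{"linear":[0.046,0.694,-0.421],"rotation":[-0.895,0,0],"grip":45},{"linear":[0.046,0.694,-0.421],"rotation":[-0.895,0,0],"grip":45},{"linear":[0.046,0.694,-0.421],"rotation":[-0.895,0,0],"grip":45},{"linear":[0.046,0.694,-0.421],"rotation":[-0.895,0,0],"grip":45}]' 40
python3 - <<'E'
from h import *
st(); chain([((641.7,-1,190),down(0))])
E
```

```text
time_s: 0.82
eef_pos: [293.7, -340.1, 217.2]
ee_rot: [0.638, 0.305, 0.638, -0.305]
force: [-0.8, -0.0, -0.1]
grip_width: 0.529
t 0.82 p [ 293.7 -340.1  217.2] X [-0.     0.001 -1.   ] Z [ 0.628 -0.779 -0.001] F [-0.8 -0.  -0.1] w 0.529 j [-1.12  0.16  1.73  0.    1.25 -0.23]
L [0.046, 0.806, -0.076] W [-0.892, -0.001, -0.001] rows>=5.8 -> [ 467.7 -170.5  203.6]
L [0.046, 0.76, 0.279] W [-0.892, -0.001, -0.001] rows>=5.8 -> [641.7  -1.  190. ]
```

```bash

python3 -m jog '[{"linear":[0.046,0.806,-0.076],"rotation":[-0.892,0,0],"grip":45},{"linear":[0.046,0.806,-0.076],"rotation":[-0.892,0,0],"grip":45},{"linear":[0.046,0.806,-0.076],"rotation":[-0.892,0,0],"grip":45},{"linear":[0.046,0.806,-0.076],"rotation":[-0.892,0,0],"grip":45},{"linear":[0.046,0.806,-0.076],"rotation":[-0.892,0,0],"grip":45},{"linear":[0.046,0.806,-0.076],"rotation":[-0.892,0,0],"grip":45},{"linear":[0.046,0.806,-0.076],"rotation":[-0.892,0,0],"grip":45},{"linear":[0.046,0.806,-0.076],"rotation":[-0.892,0,0],"grip":45}]'
python3 -m jog '[{"linear":[0.046,0.76,0.279],"rotation":[-0.892,0,0],"grip":45},{"linear":[0.046,0.76,0.279],"rotation":[-0.892,0,0],"grip":45},{"linear":[0.046,0.76,0.279],"rotation":[-0.892,0,0],"grip":45},{"linear":[0.046,0.76,0.279],"rotation":[-0.892,0,0],"grip":45},{"linear":[0.046,0.76,0.279],"rotation":[-0.892,0,0],"grip":45},{"linear":[0.046,0.76,0.279],"rotation":[-0.892,0,0],"grip":45},{"linear":[0.046,0.76,0.279],"rotation":[-0.892,0,0],"grip":45},{"linear":[0.046,0.76,0.279],"rotation":[-0.892,0,0],"grip":45}]'
python3 - <<'E'
from h import *
st(); snap('wrist','w1'); 
C=cloud('w1'); p=C.reshape(-1,3); p=p[(p[:,2]>58)&(p[:,2]<72)&(abs(p[:,0]-687)<60)&(abs(p[:,1])<60)]
print(len(p), cv2.minEnclosingCircle(p[:,:2].astype(np.float32)), np.median(p,0))
chain([((641.7,-1,31),down(0))])
E
```

```text
time_s: 1.48
eef_pos: [468.0, -170.5, 203.1]
ee_rot: [0.689, 0.156, 0.69, -0.156]
force: [-1.0, 0.1, 0.7]
grip_width: 0.53
time_s: 2.15
eef_pos: [641.9, -1.8, 188.3]
ee_rot: [0.706, -0.0, 0.708, 0.001]
force: [-0.4, -0.3, -0.1]
grip_width: 0.527
t 2.15 p [641.9  -1.8 188.3] X [-0.002  0.001 -1.   ] Z [ 1.     0.001 -0.002] F [-0.4 -0.3 -0.1] w 0.527 j [-0.19  0.61  1.17  0.    1.37 -0.19]
4377 ((688.6487426757812, -3.4304914474487305), 49.9511833190918) [6.89928047e+02 1.89822421e-01 6.42824475e+01]
L [0.526, 0.005, 0.002] W [-0.0, -0.004, -0.002] rows>=3.8 -> [641.7  -1.   31. ]
```

View pics/w1.png

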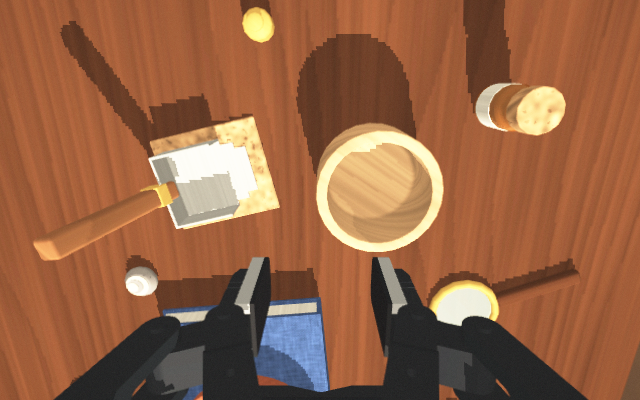

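The wrist view has the cup rim centred at (380,187), with its near wall in line with the gap between the fingers. The scoop on its mat is at (205,180) and the fossil at (141,281). Descending to pinch the wall.

```bash

python3 -m jog '[{"linear":[0.15,0,0.002],"rotation":[0,-0.004,-0.002],"grip":45},{"linear":[0.28,0,0.002],"rotation":[0,-0.004,-0.002],"grip":45},{"linear":[0.4,0,0.002],"rotation":[0,-0.004,-0.002],"grip":45},{"linear":[0.47,0,0.002],"rotation":[0,-0.004,-0.002],"grip":45},{"linear":[0.52,0,0.002],"rotation":[0,-0.004,-0.002],"grip":45},{"linear":[0.52,0,0.002],"rotation":[0,-0.004,-0.002],"grip":45},{"linear":[0.52,0,0.002],"rotation":[0,-0.004,-0.002],"grip":5},{"linear":[0.52,0,0.002],"rotation":[0,-0.004,-0.002],"grip":5},{"linear":[0.52,0,0.002],"rotation":[0,-0.004,-0.002],"grip":5},{"linear":[0.52,0,0.002],"rotation":[0,-0.004,-0.002],"grip":5},{"linear":[0.52,0,0.002],"rotation":[0,-0.004,-0.002],"grip":5},{"linear":[0.52,0,0.002],"rotation":[0,-0.004,-0.002],"grip":5},{"linear":[0.52,0,0.002],"rotation":[0,-0.004,-0.002],"grip":5},{"linear":[0.52,0,0.002],"rotation":[0,-0.004,-0.002],"grip":5}]' 50
python3 - <<'E'
from h import *
st(); snap('wrist','w2'); snap('scene','s2')
E
```

```text
time_s: 3.37
eef_pos: [642.6, -3.2, 34.9]
ee_rot: [0.708, -0.001, 0.706, -0.001]
force: [-1.5, -3.2, 8.1]
grip_width: 0.106
t 3.37 p [642.6  -3.2  34.9] X [ 0.003 -0.002 -1.   ] Z [ 1.    -0.     0.003] F [-1.5 -3.2  8.1] w 0.106 j [-0.19  0.76  1.32 -0.    1.06 -0.19]
```

View pics/w2.png

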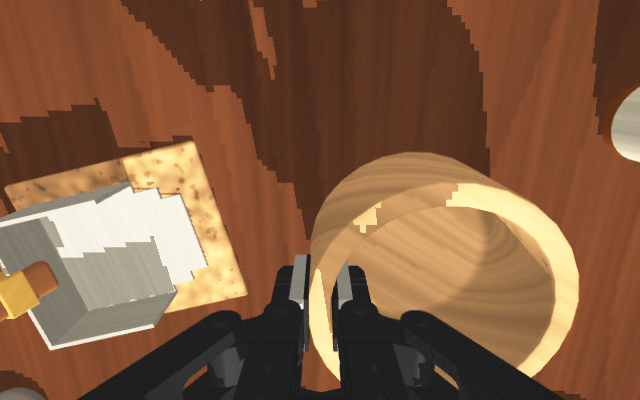

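View pics/s2.png

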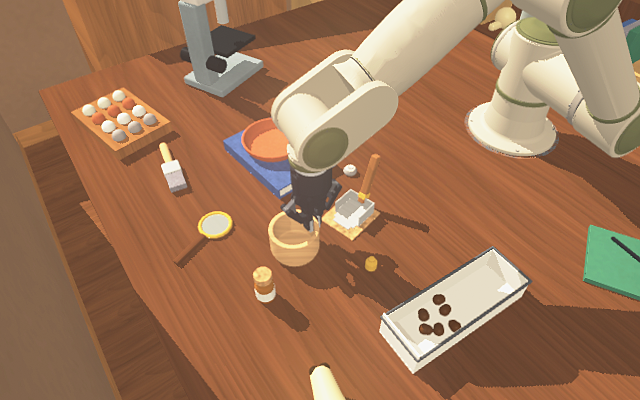

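```bash

python3 -m jog '[{"linear":[-0.1,0,0],"rotation":[0,0,0],"grip":5},{"linear":[-0.23,0,0],"rotation":[0,0,0],"grip":5},{"linear":[-0.35,0,0],"rotation":[0,0,0],"grip":5},{"linear":[-0.35,0,0],"rotation":[0,0,0],"grip":5},{"linear":[-0.35,0,0],"rotation":[0,0,0],"grip":5}]'
python3 - <<'E'
from h import *
st(); snap('scene','s3'); snap('wrist','w3');
C=cloud('w3'); p=C.reshape(-1,3); q=p[(p[:,2]>155)&(p[:,2]<185)&(abs(p[:,0]-687)<60)&(abs(p[:,1])<60)]
print(len(q)); A=np.c_[q[:,:2],np.ones(len(q))]
m=q[:,2]>160
print(np.linalg.lstsq(A[m],q[m,2],rcond=None)[0],cv2.minEnclosingCircle(q[m,:2].astype(np.float32)), np.median(q[m,2]))
a=np.radians(-20); 
Z=np.array([np.cos(a),np.sin(a),0]); c=np.array([567.8,-275.2,0]); 
chain([(c-45.5*Z+[0,0,140],down(-20))])
E
```

```text
time_s: 3.88
eef_pos: [643.0, -3.1, 142.4]
ee_rot: [0.71, -0.001, 0.704, -0.001]
force: [-0.4, -0.3, -2.7]
grip_width: 0.103
t 3.88 p [643.   -3.1 142.4] X [ 0.008 -0.003 -1.   ] Z [1.    0.    0.008] F [-0.4 -0.3 -2.7] w 0.103 j [-0.19  0.64  1.23 -0.    1.26 -0.19]
21265
[-3.48696872e-02 -1.30840959e-02  1.93367313e+02] ((681.7363891601562, -1.8695486783981323), 55.838890075683594) 169.45091595824368
L [-0.003, -0.856, -0.389] W [0.698, 0.003, 0.002] rows>=6.8 -> [ 525.  -259.6  140. ]
```

View pics/w3.png

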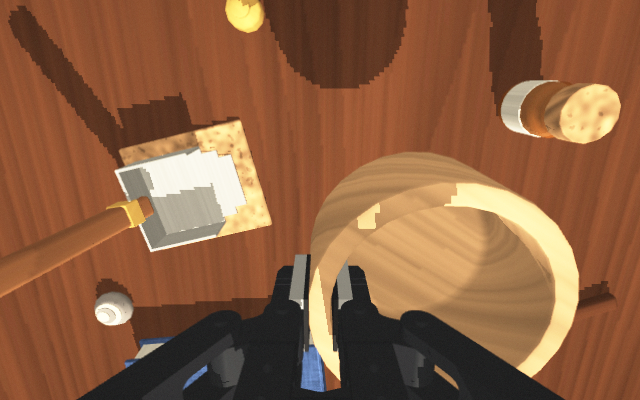

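View pics/s3.png

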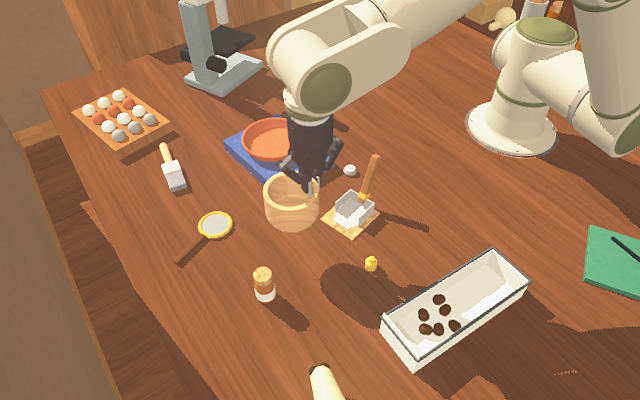

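```bash

python3 -m jog '[{"linear":[-0.003,-0.1,-0.045],"rotation":[0.08,0,0],"grip":5},{"linear":[-0.003,-0.22,-0.1],"rotation":[0.17,0,0],"grip":5},{"linear":[-0.003,-0.34,-0.155],"rotation":[0.27,0,0],"grip":5},{"linear":[-0.003,-0.46,-0.21],"rotation":[0.37,0,0],"grip":5},{"linear":[-0.003,-0.58,-0.264],"rotation":[0.47,0.003,0.002],"grip":5},{"linear":[-0.003,-0.7,-0.318],"rotation":[0.57,0.003,0.002],"grip":5},{"linear":[-0.003,-0.79,-0.36],"rotation":[0.65,0.003,0.002],"grip":5},{"linear":[-0.003,-0.856,-0.389],"rotation":[0.698,0.003,0.002],"grip":5},{"linear":[-0.003,-0.856,-0.389],"rotation":[0.698,0.003,0.002],"grip":5},{"linear":[-0.003,-0.856,-0.389],"rotation":[0.698,0.003,0.002],"grip":5},{"linear":[-0.003,-0.856,-0.389],"rotation":[0.698,0.003,0.002],"grip":5}]'
python3 - <<'E'
from h import *
st(); snap('top','t4'); snap('wrist','w4');
C=cloud('w4'); p=C.reshape(-1,3)
q=p[(p[:,2]>52)&(p[:,2]<60)&(np.hypot(p[:,0]-567.8,p[:,1]+275)<85)]
q2=q[:,:2]
def circ(p):
    A=np.c_[2*p,np.ones(len(p))]; s=np.linalg.lstsq(A,(p**2).sum(1),rcond=None)[0]
    return s[:2],np.sqrt(s[2]+s[:2]@s[:2])
print(len(q),circ(q2))
a=np.radians(-20)
Z=np.array([np.cos(a),np.sin(a),0]); c=np.array([567.8,-275.2,0]); 
chain([(c-45.5*Z+[0,0,71+3],down(-20))])
E
```

```text
time_s: 4.9
eef_pos: [524.8, -258.8, 138.9]
ee_rot: [0.696, 0.123, 0.697, -0.122]
force: [0.3, 0.7, -0.7]
grip_width: 0.105
t 4.9 p [ 524.8 -258.8  138.9] X [-0.002  0.001 -1.   ] Z [ 0.94  -0.341 -0.002] F [ 0.3  0.7 -0.7] w 0.105 j [-0.66  0.53  1.43  0.    1.19 -0.31]
3821 (array([ 568.49414288, -276.66094307]), np.float64(72.55520380986258))
L [0.218, -0.004, 0.001] W [0.003, -0.002, -0.001] rows>=1.6 -> [ 525.  -259.6   74. ]
```

View pics/w4.png

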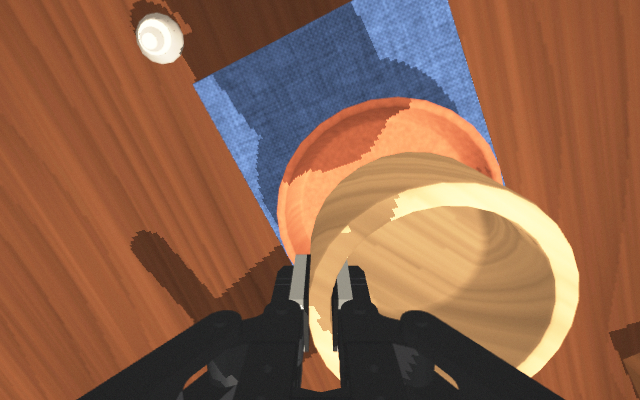

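View pics/t4.png

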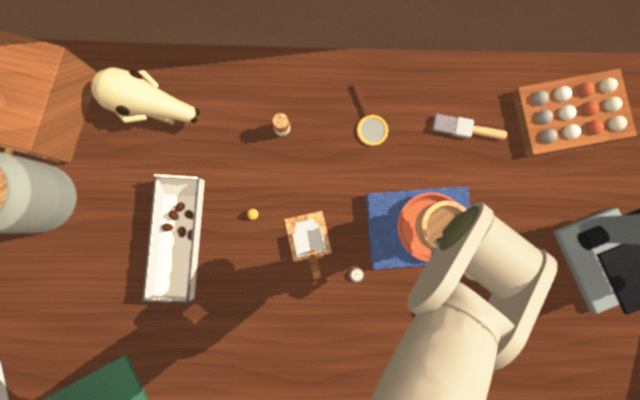

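```bash

python3 -m jog '[{"linear":[0.08,-0.005,0.001],"rotation":[0,-0.002,0],"grip":5},{"linear":[0.15,-0.005,0.001],"rotation":[0,-0.002,0],"grip":5},{"linear":[0.19,-0.005,0.001],"rotation":[0,-0.002,0],"grip":5},{"linear":[0.21,-0.005,0.001],"rotation":[0,-0.002,0],"grip":5},{"linear":[0.22,-0.005,0.001],"rotation":[0,-0.002,0],"grip":5},{"linear":[0.225,-0.005,0.001],"rotation":[0,-0.002,0],"grip":5},{"linear":[0.228,-0.005,0.001],"rotation":[0,-0.002,0],"grip":5},{"linear":[0.228,-0.005,0.001],"rotation":[0,-0.002,0],"grip":5}]'
python3 - <<'E'
from h import *
st()
E
```

```text
time_s: 5.67
eef_pos: [525.3, -260.0, 71.7]
ee_rot: [0.697, 0.122, 0.696, -0.122]
force: [-1.1, -0.6, -0.3]
grip_width: 0.104
t 5.67 p [ 525.3 -260.    71.7] X [ 0.001 -0.    -1.   ] Z [ 0.94  -0.34   0.001] F [-1.1 -0.6 -0.3] w 0.104 j [-0.66  0.61  1.49  0.    1.04 -0.31]
```

Not touching yet, so I'll lower in small steps.

```bash

python3 -m jog '[{"linear":[0.005,0,0],"rotation":[0,0,0],"grip":5},{"linear":[0.009,0,0],"rotation":[0,0,0],"grip":5},{"linear":[0.009,0,0],"rotation":[0,0,0],"grip":5}]'
python3 -m jog '[{"linear":[0.004,0,0],"rotation":[0,0,0],"grip":5},{"linear":[0.006,0,0],"rotation":[0,0,0],"grip":5},{"linear":[0.006,0,0],"rotation":[0,0,0],"grip":5}]'

```

```text
time_s: 5.92
eef_pos: [525.6, -260.2, 70.9]
ee_rot: [0.697, 0.122, 0.696, -0.122]
force: [-4.2, 2.5, 10.5]
grip_width: 0.106
time_s: 6.17
eef_pos: [526.0, -260.4, 70.9]
ee_rot: [0.698, 0.121, 0.695, -0.123]
force: [-4.2, 3.5, 12.1]
grip_width: 0.103
```

```bash

python3 -m jog '[{"linear":[0,0,0],"rotation":[0,0,0],"grip":40},{"linear":[0,0,0],"rotation":[0,0,0],"grip":40},{"linear":[0,0,0],"rotation":[0,0,0],"grip":40},{"linear":[0,0,0],"rotation":[0,0,0],"grip":40},{"linear":[0,0,0],"rotation":[0,0,0],"grip":40},{"linear":[-0.1,0,0],"rotation":[0,0,0],"grip":40},{"linear":[-0.2,0,0],"rotation":[0,0,0],"grip":40},{"linear":[-0.33,0,0],"rotation":[0,0,0],"grip":40},{"linear":[-0.46,0,0],"rotation":[0,0,0],"grip":40},{"linear":[-0.5,0,0],"rotation":[0,0,0],"grip":40},{"linear":[-0.5,0,0],"rotation":[0,0,0],"grip":40}]'
python3 - <<'E'
from h import *
st(); snap('wrist','w5'); snap('scene','s5')
C=cloud('w5'); p=C.reshape(-1,3)
q=p[(p[:,2]>94)&(p[:,2]<106)&(np.hypot(p[:,0]-567.8,p[:,1]+275)<75)]
A=np.c_[q[:,:2],np.ones(len(q))]
print(np.linalg.lstsq(A,q[:,2],rcond=None)[0],cv2.minEnclosingCircle(q[:,:2].astype(np.float32)), np.median(q[:,2]))
E
```

```text
time_s: 7.08
eef_pos: [526.5, -260.8, 224.8]
ee_rot: [0.7, 0.12, 0.693, -0.124]
force: [-0.5, -0.4, 0.6]
grip_width: 0.467
t 7.08 p [ 526.5 -260.8  224.8] X [ 0.009 -0.007 -1.   ] Z [ 0.94  -0.34   0.011] F [-0.5 -0.4  0.6] w 0.467 j [-0.66  0.45  1.32  0.    1.36 -0.31]
[-7.62335769e-04  5.76623750e-03  1.01968586e+02] ((568.9496459960938, -275.21240234375), 50.007450103759766) 100.27994344561998
```

View pics/w5.png

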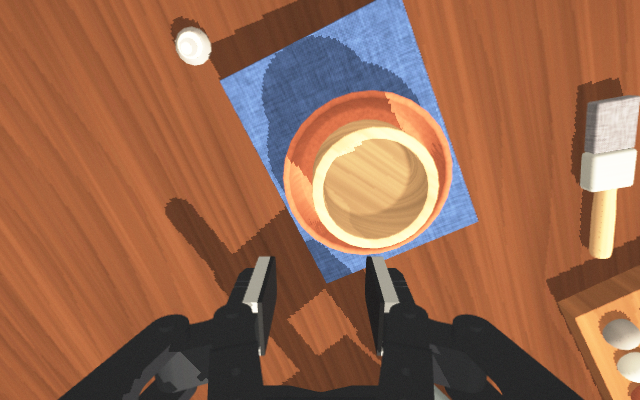

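View pics/s5.png

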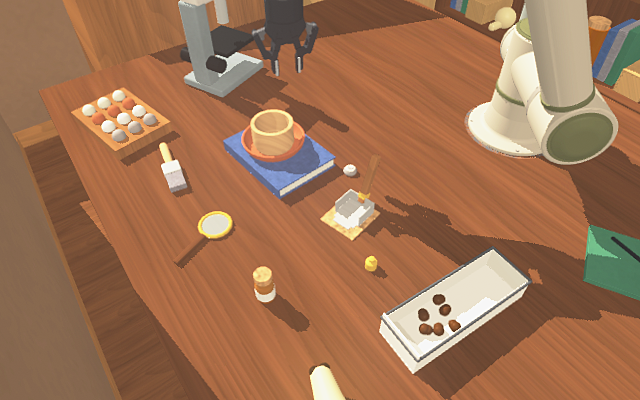

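The cup sits flat: its rim is at z≈100 with no slope, centred at (569,-275). In the wrist view the cup is at (376,187), inside the dish. Next, refine the scoop pose from the wrist pictures.

```bash
python3 - <<'E'
from h import *
for fn in('w1','w3','scene0','top0'):
    C=cloud(fn); im=load(fn)['im'].astype(int)
    r,g,b=im[...,0],im[...,1],im[...,2]
    d=np.array([-np.sin(np.radians(20)),0,np.cos(np.radians(20))])
    m=(np.abs(C[...,0]-485)<45)&(np.abs(C[...,1]+15)<30)&(C[...,2]>50)&(C[...,2]<132)
    p=C[m]
    if len(p)<20: print(fn,len(p)); continue
    # slice-wise
    for z in(60,80,100,120):
        k=p[abs(p[:,2]-z)<6]
        if len(k)>3: print(fn,z,len(k),np.round(np.median(k,0),1),np.round(np.percentile(k,[5,95],axis=0)[:,:2],1).tolist())
    k=p; cxy=k[:,:2]-k[:,:2].mean(0); u,s,vt=np.linalg.svd(cxy,full_matrices=False); print(fn,'dir',np.degrees(np.arctan2(vt[0][1],vt[0][0])),k[:,:2].mean(0))
# mat corners in w1 by pixel and z=4
for uv in((254,117),(279,208),(179,230)): print('w1 mat',uv,np.round(px('w1',*uv,z=4),1))
# pan walls top rim z=34: 
f=load('w1'); cv2.imwrite('pics/w1c.png',cv2.resize(f['im'][100:270,20:300,::-1],None,fx=2.8,fy=2.8,interpolation=cv2.INTER_CUBIC))
# tray with scene/top edges
E
```

```text
w1 60 304 [497.6 -12.9  60.4] [[486.0, -21.4], [500.5, -8.2]]
w1 80 400 [490.3 -14.9  80. ] [[479.0, -23.2], [493.7, -9.9]]
w1 100 466 [483.5 -16.1 100.2] [[471.3, -24.6], [486.5, -11.4]]
w1 120 905 [474.7 -19.7 122.2] [[462.6, -27.6], [479.0, -13.3]]
w1 dir -170.32305295660908 [482.95061805 -17.12170899]
w3 60 498 [497.4 -12.8  60.2] [[485.6, -21.0], [500.4, -8.1]]
w3 80 665 [490.4 -14.5  80.1] [[478.0, -22.7], [493.9, -9.7]]
w3 100 847 [483.4 -16.5 100.1] [[472.3, -25.0], [486.6, -11.5]]
w3 120 250 [478.8 -22.3 116. ] [[477.3, -26.8], [480.6, -15.0]]
w3 dir -173.27353271197555 [486.80523454 -16.31122681]
scene0 60 46 [495.4 -11.3  59.8] [[482.8, -19.6], [500.2, -8.0]]
scene0 80 52 [488.9 -13.4  81. ] [[474.1, -22.6], [493.1, -10.0]]
scene0 100 47 [481.8 -15.4  99.1] [[467.9, -23.8], [486.0, -10.8]]
scene0 120 63 [473.  -18.1 121.3] [[460.3, -26.3], [477.7, -12.9]]
scene0 dir 7.027684695639731 [482.71915544 -15.8046605 ]
top0 60 17 [497.4 -12.2  59.6] [[495.1, -19.1], [499.9, -5.7]]
top0 80 19 [490.3 -14.2  81.2] [[487.7, -20.8], [492.2, -7.9]]
top0 100 17 [483.6 -16.1 100.7] [[481.7, -22.8], [485.3, -10.0]]
top0 120 63 [467.7 -20.  122.9] [[459.4, -26.2], [478.7, -12.0]]
top0 dir -166.20766978852222 [480.39890899 -16.80662444]
w1 mat (254, 117) [582.9  50.3   4. ]
w1 mat (279, 208) [602.2 -36.1   4. ]
w1 mat (179, 230) [502.3 -59.4   4. ]
```

View pics/w1c.png

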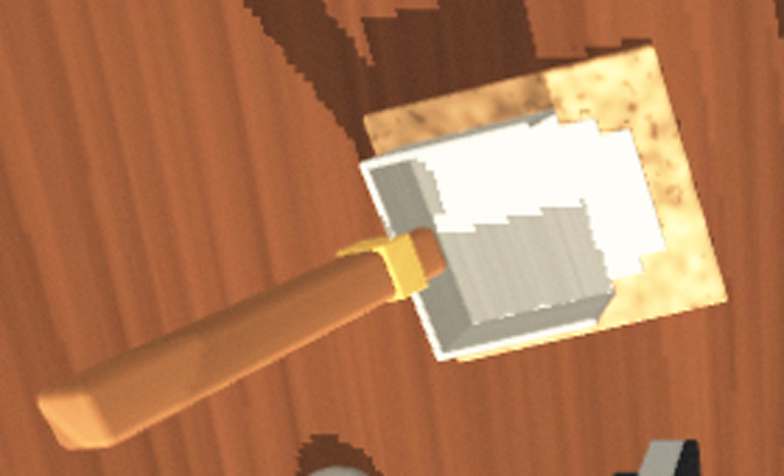

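```bash
cat >> h.py <<'E'
def sco(heading,pitch,theta=35):
    """tool rotation when scoop has given heading and nose-up pitch (deg); theta=tool fwd tilt at pitch 0"""
    h=np.radians(heading); t=np.radians(theta+pitch)
    f=np.array([np.cos(h),np.sin(h),0]); X=np.sin(t)*f-np.cos(t)*np.array([0,0,1.]); Z=np.array([np.sin(h),-np.cos(h),0])
    return R.from_matrix(np.c_[X,np.cross(Z,X),Z])
def scoR(heading,pitch):
    return R.from_euler('ZY',[heading,-pitch],degrees=True)
E
python3 - <<'E'
from h import *
g=np.array([478.6,-18.3,86.5]); Rt=sco(12.8,0); X=Rt.as_matrix()[:,0]
tcp=g+18.7*X
chain([(tcp-110*X,Rt),(tcp,Rt)])
print(tcp)
# nuts
for n,(u,v) in dict(a=(179,151),b=(157,180),c=(213,178),d=(134,224),e=(186,240),f=(216,250)).items():
    U=130+u/3.6;V=165+v/3.6
    print(n,np.round(px('top0',U,V,z=16)[:2],0))
for n,(u,v) in dict(a=(213,298),b=(220,355),c=(273,356),d=(337,342),e=(301,279),f=(275,237)).items():
    print(n,np.round(px('scene0',370+u/4,240+v/4,z=15)[:2],0))
# tray rim pixels scene z=52 near corners
for uv in((642,165),(490,30)): print('near',np.round(px('scene0',370+uv[0]/4,240+uv[1]/4,z=52),0))
for uv in((195,480),(45,310)): print('far',np.round(px('scene0',370+uv[0]/4,240+uv[1]/4,z=65),0), np.round(px('scene0',370+uv[0]/4,240+uv[1]/4,z=52),0))
for uv in((88,37),(243,43)): print('far top',np.round(px('top0',130+uv[0]/3.6,165+uv[1]/3.6,z=65),0))
for uv in((48,488),(210,495)): print('near top',np.round(px('top0',130+uv[0]/3.6,165+uv[1]/3.6,z=52),0))
E
```

```text
L [0.097, 0.305, -0.284] W [0.969, -0.302, 0.558] rows>=4.6 -> [ 476.4 -144.9  190.7]
L [0.103, 0.106, -0.402] W [0.969, -0.302, 0.558] rows>=4.6 -> [427.5 -29.9 161.3]
L [0.367, 0.0, 0.0] W [0.0, -0.0, -0.0] rows>=2.6 -> [489.1 -15.9  71.2]
[489.05933433 -15.92369754  71.18185677]
a [604. 290.]
b [585. 303.]
c [587. 268.]
d [557. 316.]
e [548. 283.]
f [542. 264.]
a [587. 267.]
b [604. 289.]
c [586. 303.]
d [558. 315.]
e [548. 284.]
f [542. 261.]
near [402. 345.  52.]
near [398. 253.  52.]
far [674. 336.  65.] [669. 333.  52.]
far [674. 245.  65.] [668. 241.  52.]
far top [669. 331.  65.]
far top [667. 239.  65.]
near top [400. 347.  52.]
near top [397. 252.  52.]
```

```bash

python3 -m jog '[{"linear":[0.097,0.305,-0.284],"rotation":[0.969,-0.302,0.558],"grip":45},{"linear":[0.097,0.305,-0.284],"rotation":[0.969,-0.302,0.558],"grip":45},{"linear":[0.097,0.305,-0.284],"rotation":[0.969,-0.302,0.558],"grip":45},{"linear":[0.097,0.305,-0.284],"rotation":[0.969,-0.302,0.558],"grip":45},{"linear":[0.097,0.305,-0.284],"rotation":[0.969,-0.302,0.558],"grip":45},{"linear":[0.097,0.305,-0.284],"rotation":[0.969,-0.302,0.558],"grip":45},{"linear":[0.097,0.305,-0.284],"rotation":[0.969,-0.302,0.558],"grip":45}]'
python3 -m jog '[{"linear":[0.103,0.106,-0.402],"rotation":[0.969,-0.302,0.558],"grip":45},{"linear":[0.103,0.106,-0.402],"rotation":[0.969,-0.302,0.558],"grip":45},{"linear":[0.103,0.106,-0.402],"rotation":[0.969,-0.302,0.558],"grip":45},{"linear":[0.103,0.106,-0.402],"rotation":[0.969,-0.302,0.558],"grip":45},{"linear":[0.103,0.106,-0.402],"rotation":[0.969,-0.302,0.558],"grip":45},{"linear":[0.103,0.106,-0.402],"rotation":[0.969,-0.302,0.558],"grip":45},{"linear":[0.103,0.106,-0.402],"rotation":[0.969,-0.302,0.558],"grip":45},{"linear":[0.103,0.106,-0.402],"rotation":[0.969,-0.302,0.558],"grip":45}]'
python3 - <<'E'
from h import *
st(); snap('wrist','w6'); snap('scene','s6')
g=np.array([478.6,-18.3,86.5]); Rt=sco(12.8,0); X=Rt.as_matrix()[:,0]
tcp=g+18.7*X
chain([(tcp-40*X,Rt),(tcp,Rt)])
E
```

```text
time_s: 7.77
eef_pos: [475.8, -145.0, 189.6]
ee_rot: [0.708, 0.369, 0.57, -0.197]
force: [0.1, -0.4, 0.2]
grip_width: 0.526
time_s: 8.43
eef_pos: [427.4, -30.5, 160.5]
ee_rot: [0.66, 0.585, 0.396, -0.254]
force: [0.4, -0.1, 0.0]
grip_width: 0.524
t 8.43 p [427.4 -30.5 160.5] X [ 0.557  0.128 -0.821] Z [ 0.226 -0.974  0.001] F [ 0.4 -0.1  0. ] w 0.524 j [-0.63 -0.06  2.27  0.78  0.66  0.15]
L [0.232, 0.003, -0.001] W [0.005, -0.003, 0.005] rows>=1.7 -> [466.7 -21.  103.9]
L [0.133, 0.0, 0.0] W [0.0, -0.0, -0.0] rows>=1.0 -> [489.1 -15.9  71.2]
```

View pics/w6.png

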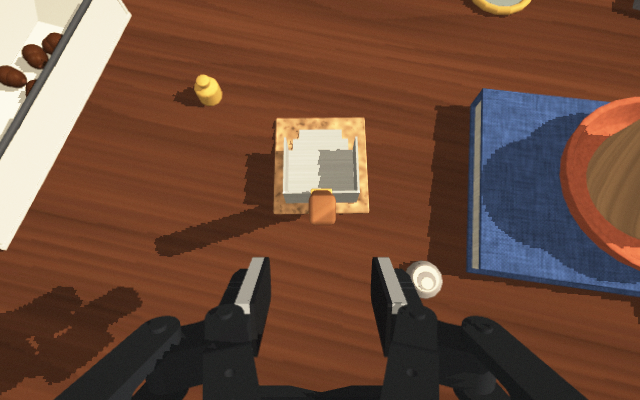

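View pics/s6.png

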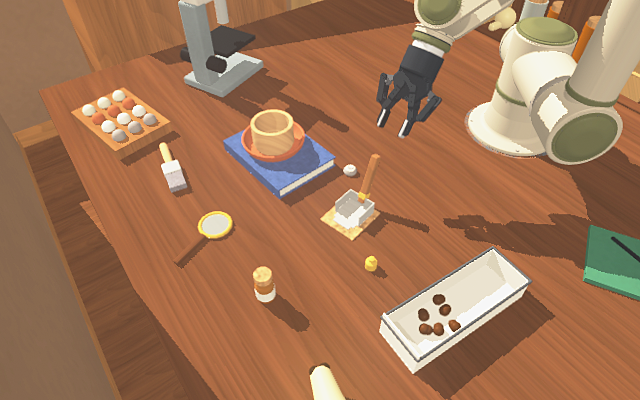

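The scoop is square in the wrist view, with the handle at (322,208) midway between the fingers at about columns 250 and 390. Moving in to grip it.

```bash

python3 -m jog '[{"linear":[0.12,0.002,0],"rotation":[0.005,-0.003,0.005],"grip":45},{"linear":[0.22,0.003,0],"rotation":[0.005,-0.003,0.005],"grip":45},{"linear":[0.3,0.003,0],"rotation":[0.005,-0.003,0.005],"grip":45},{"linear":[0.345,0.003,-0.001],"rotation":[0.005,-0.003,0.005],"grip":45},{"linear":[0.365,0.003,-0.001],"rotation":[0.005,-0.003,0.005],"grip":45},{"linear":[0.365,0.003,-0.001],"rotation":[0.005,-0.003,0.005],"grip":30},{"linear":[0.365,0.003,-0.001],"rotation":[0.005,-0.003,0.005],"grip":20},{"linear":[0.365,0.003,-0.001],"rotation":[0.005,-0.003,0.005],"grip":10},{"linear":[0.365,0.003,-0.001],"rotation":[0.005,-0.003,0.005],"grip":10},{"linear":[0.365,0.003,-0.001],"rotation":[0.005,-0.003,0.005],"grip":10},{"linear":[0.365,0.003,-0.001],"rotation":[0.005,-0.003,0.005],"grip":10},{"linear":[0.365,0.003,-0.001],"rotation":[0.005,-0.003,0.005],"grip":10}]' 100
python3 - <<'E'
from h import *
st(); snap('wrist','w7')
E
```

```text
time_s: 9.53
eef_pos: [489.0, -16.1, 71.4]
ee_rot: [0.66, 0.587, 0.394, -0.254]
force: [-1.5, 0.1, -0.5]
grip_width: 0.171
t 9.53 p [489.  -16.1  71.4] X [ 0.56   0.127 -0.819] Z [ 0.222 -0.975  0.   ] F [-1.5  0.1 -0.5] w 0.171 j [-0.48  0.28  2.22  1.21  0.41 -0.22]
```

View pics/w7.png

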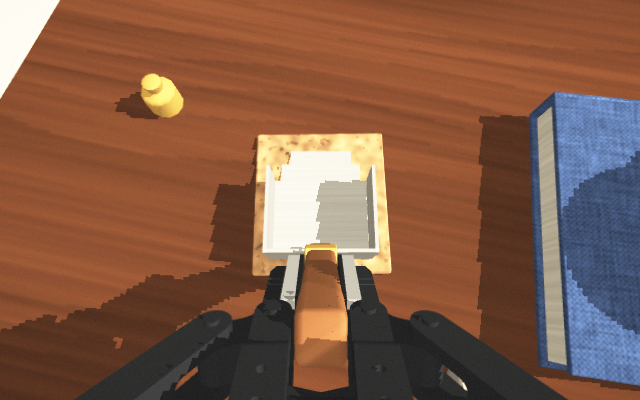

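```bash
cat >> h.py <<'E'
import json,os
def save_grasp():
    p,Rt=pose(); X=Rt.as_matrix(); h=np.arctan2(X[0,2],-X[1,2])
    S=R.from_euler('Z',h); g=p-18.7*X[:,0]
    o=g-S.apply([-65.7,0,82.5]); o[2]=4.0
    json.dump(dict(o=Rt.inv().apply(o-p).tolist(),q=(Rt.inv()*S).as_quat().tolist(),p=p.tolist(),r=Rt.as_quat().tolist()),open('grasp.json','w'))
    print('scoop o',o,'heading',np.degrees(h))
def tool_for(lip,heading,pitch):
    g=json.load(open('grasp.json')); S=scoR(heading,pitch); o=np.array(lip)-S.apply([35,0,1])
    Rt=S*R.from_quat(g['q']).inv(); return o-Rt.apply(g['o']),Rt
def scoop_now():
    g=json.load(open('grasp.json')); p,Rt=pose(); S=Rt*R.from_quat(g['q']); o=p+Rt.apply(g['o']); lip=o+S.apply([35,0,1])
    e=S.as_euler('ZYX',degrees=True); return lip,o,(e[0],-e[1],e[2])
TC=np.array([535,293.,0]); TH=-2.5
def tr(x,y,z):
    return TC+R.from_euler('Z',TH,degrees=True).apply([x,y,z])
def totray(p):
    return R.from_euler('Z',TH,degrees=True).inv().apply(np.array(p)-TC)
E
python3 - <<'E'
from h import *
save_grasp(); print(scoop_now())
p,Rt=pose()
chain([(p+[0,0,100],Rt),tool_for(tr(-20,-3,110),-2.5,0)])
E
```

```text
scoop o [542.61339303  -3.90896147   4.        ] heading 12.806406998952628
(array([576.74275311,   3.84905245,   5.        ]), array([542.61339303,  -3.90896147,   4.        ]), (np.float64(12.806406998952632), np.float64(-1.2722218725854067e-14), np.float64(-1.5902773407317584e-15)))
L [-0.273, 0.191, 0.0] W [0.0, 0.0, 0.0] rows>=2.4 -> [489.  -16.1 171.4]
L [-0.001, 0.014, -0.529] W [0.219, -0.153, -0.0] rows>=3.8 -> [457.  139.3 173.9]
L [-0.041, -0.044, -0.526] W [0.219, -0.153, -0.0] rows>=3.8 -> [425.  294.8 176.4]
```

```bash

python3 -m jog '[{"linear":[-0.08,0.056,0],"rotation":[0,0,0],"grip":10},{"linear":[-0.17,0.119,0],"rotation":[0,0,0],"grip":10},{"linear":[-0.273,0.191,0],"rotation":[0,0,0],"grip":10},{"linear":[-0.273,0.191,0],"rotation":[0,0,0],"grip":10},{"linear":[-0.273,0.191,0],"rotation":[0,0,0],"grip":10}]'
python3 - <<'E'
from h import *
st(); print(scoop_now()); snap('wrist','w8')
chain([tool_for(tr(-20,-3,110),-2.5,0)])
E
```

```text
time_s: 10.0
eef_pos: [489.6, -16.3, 173.3]
ee_rot: [0.661, 0.587, 0.393, -0.253]
force: [-0.8, -0.6, -3.2]
grip_width: 0.173
t 10.0 p [489.6 -16.3 173.3] X [ 0.563  0.125 -0.817] Z [ 0.222 -0.975  0.004] F [-0.8 -0.6 -3.2] w 0.173 j [-0.48  0.05  2.12  0.72  0.6   0.34]
(array([577.56143765,   3.56031346, 107.28266803]), array([543.44108495,  -4.21991457, 106.15591022]), (np.float64(12.840120077152175), np.float64(0.20752424699175534), np.float64(-0.17568065614935374)))
L [-0.001, 0.014, -0.528] W [0.219, -0.153, -0.001] rows>=3.8 -> [456.9 139.4 173.9]
L [-0.041, -0.043, -0.525] W [0.219, -0.153, -0.001] rows>=3.8 -> [425.  294.8 176.4]
```

View pics/w8.png

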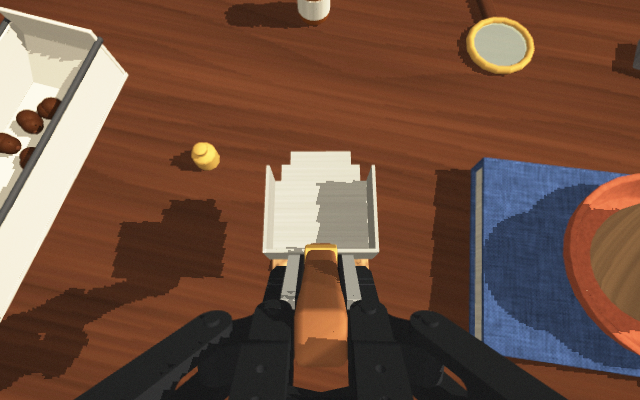

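The scoop is up and unchanged in the hand, with its pan at (320,205). Moving it over the tray.

```bash

python3 -m jog '[{"linear":[0,0.004,-0.13],"rotation":[0.055,-0.038,0],"grip":10},{"linear":[-0.001,0.008,-0.26],"rotation":[0.11,-0.077,0],"grip":10},{"linear":[-0.001,0.011,-0.39],"rotation":[0.16,-0.11,0],"grip":10},{"linear":[-0.001,0.014,-0.528],"rotation":[0.219,-0.153,0],"grip":10},{"linear":[-0.001,0.014,-0.528],"rotation":[0.219,-0.153,0],"grip":10}]'
python3 -m jog '[{"linear":[-0.01,-0.011,-0.13],"rotation":[0.055,-0.038,0],"grip":10},{"linear":[-0.02,-0.021,-0.26],"rotation":[0.11,-0.077,0],"grip":10},{"linear":[-0.03,-0.032,-0.39],"rotation":[0.16,-0.11,0],"grip":10},{"linear":[-0.041,-0.043,-0.5],"rotation":[0.219,-0.153,0],"grip":10},{"linear":[-0.041,-0.043,-0.525],"rotation":[0.219,-0.153,0],"grip":10},{"linear":[-0.041,-0.043,-0.525],"rotation":[0.219,-0.153,0],"grip":10}]'
python3 - <<'E'
from h import *
st(); print(scoop_now(), totray(scoop_now()[0])); snap('wrist','w9'); snap('top','t9'); snap('scene','s9')
C=cloud('w9').reshape(-1,3)
p=C[(C[:,2]>45)&(C[:,2]<58)&(C[:,1]>220)&(C[:,1]<360)&(C[:,0]>530)&(C[:,0]<690)]
print(len(p),p.min(0),p.max(0))
for x in range(540,680,20):
    q=p[abs(p[:,0]-x)<10]
    a=q[q[:,1]<290,1]; b=q[q[:,1]>290,1]
    print(x,len(a),len(b),np.round(np.median(a),1) if len(a) else None,np.round(np.median(b),1) if len(b) else None)
E
```

```text
time_s: 10.47
eef_pos: [459.7, 117.4, 170.0]
ee_rot: [0.642, 0.607, 0.361, -0.298]
force: [0.0, -0.0, -1.4]
grip_width: 0.177
time_s: 10.97
eef_pos: [433.4, 230.9, 167.6]
ee_rot: [0.62, 0.626, 0.325, -0.342]
force: [0.0, -0.1, -2.5]
grip_width: 0.174
t 10.97 p [433.4 230.9 167.6] X [ 0.554 -0.018 -0.832] Z [-0.026 -1.     0.004] F [ 0.  -0.1 -2.5] w 0.174 j [ 0.36  0.12  2.06 -0.49  0.47  2.35]
(array([521.70751399, 228.37825586,  99.15501352]), array([486.70505304, 229.2711628 ,  98.98052992]), (np.float64(-1.4677720527968987), np.float64(-1.3510459860383635), np.float64(-0.22700216053349645))) [-10.46107362 -65.14004865  99.15501352]
3469 [530.06379747 236.98799769  45.00951985] [673.7091614  341.20956969  57.99274   ]
540 68 274 245.6 335.6
560 167 262 245.4 334.8
580 162 229 244.3 334.1
600 149 217 243.3 333.0
620 145 205 242.2 332.0
640 142 195 241.1 331.1
660 632 613 260.9 318.4
```

View pics/w9.png

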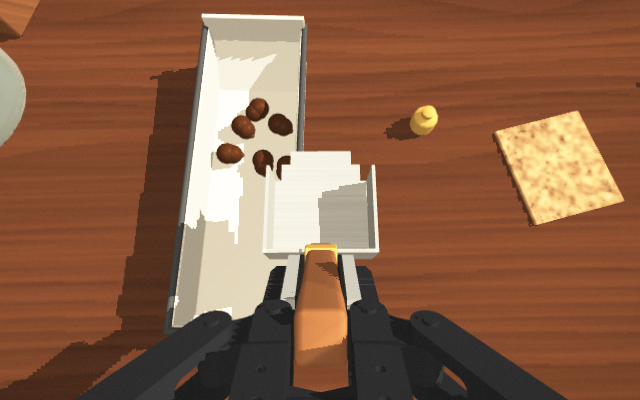

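View pics/s9.png

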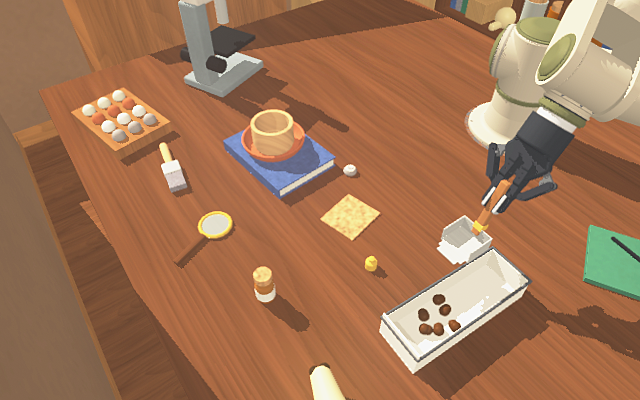

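The wrist is close to a singularity with this forward-leaning grip, and j4 would run into its limit in the tray. I'll put the scoop back on the mat and regrip it with the tool nearly vertical.

```bash
python3 - <<'E'
from h import *
g=json.load(open('grasp.json')); P=np.array(g['p']); Rt=R.from_quat(g['r'])
chain([(P+[0,0,95],Rt),(P+[0,0,4],Rt)])
E
```

```text
L [0.119, 0.164, 0.824] W [-0.397, 0.28, 0.049] rows>=6.1 -> [489.  -16.1 166.4]
L [0.248, -0.174, -0.0] W [0.0, -0.0, -0.0] rows>=2.2 -> [489.  -16.1  75.4]
```

```bash

python3 -m jog '[{"linear":[0.119,0.164,0.824],"rotation":[-0.397,0.28,0.049],"grip":10},{"linear":[0.119,0.164,0.824],"rotation":[-0.397,0.28,0.049],"grip":10},{"linear":[0.119,0.164,0.824],"rotation":[-0.397,0.28,0.049],"grip":10},{"linear":[0.119,0.164,0.824],"rotation":[-0.397,0.28,0.049],"grip":10},{"linear":[0.119,0.164,0.824],"rotation":[-0.397,0.28,0.049],"grip":10},{"linear":[0.119,0.164,0.824],"rotation":[-0.397,0.28,0.049],"grip":10},{"linear":[0.119,0.164,0.824],"rotation":[-0.397,0.28,0.049],"grip":10},{"linear":[0.119,0.164,0.824],"rotation":[-0.397,0.28,0.049],"grip":10},{"linear":[0.119,0.164,0.824],"rotation":[-0.397,0.28,0.049],"grip":10},{"linear":[0.119,0.164,0.824],"rotation":[-0.397,0.28,0.049],"grip":10}]'
python3 - <<'E'
from h import *
st();g=json.load(open('grasp.json')); P=np.array(g['p']); Rt=R.from_quat(g['r'])
chain([(P+[0,0,3],Rt)])
E
```

```text
time_s: 11.95
eef_pos: [472.1, 47.4, 162.6]
ee_rot: [0.66, 0.586, 0.395, -0.254]
force: [1.3, 0.3, -2.6]
grip_width: 0.176
t 11.95 p [472.1  47.4 162.6] X [ 0.558  0.128 -0.82 ] Z [ 0.224 -0.975 -0.   ] F [ 1.3  0.3 -2.6] w 0.176 j [-0.32  0.03  2.18  0.68  0.49  0.49]
L [0.246, -0.162, 0.219] W [0.003, -0.004, 0.002] rows>=2.6 -> [489.  -16.1  74.4]
```

```bash

python3 -m jog '[{"linear":[0.0,0.0,0.219],"rotation":[0.003,-0.004,0.002],"grip":10},{"linear":[0,0.01,0.219],"rotation":[0.003,-0.004,0.002],"grip":10},{"linear":[0,0.01,0.219],"rotation":[0.003,-0.004,0.002],"grip":10},{"linear":[0.1,-0.06,0.219],"rotation":[0.003,-0.004,0.002],"grip":10},{"linear":[0.18,-0.117,0.219],"rotation":[0.003,-0.004,0.002],"grip":10},{"linear":[0.246,-0.162,0.219],"rotation":[0.003,-0.004,0.002],"grip":10},{"linear":[0.246,-0.162,0.219],"rotation":[0.003,-0.004,0.002],"grip":10},{"linear":[0.246,-0.162,0.219],"rotation":[0.003,-0.004,0.002],"grip":10},{"linear":[0.246,-0.162,0.219],"rotation":[0.003,-0.004,0.002],"grip":10}]'
python3 - <<'E'
from h import *
st();g=json.load(open('grasp.json')); P=np.array(g['p']); Rt=R.from_quat(g['r']); print(scoop_now())
chain([(P+[0,0,-1],Rt)])
E
```

```text
time_s: 12.7
eef_pos: [488.8, -16.3, 74.1]
ee_rot: [0.66, 0.587, 0.394, -0.255]
force: [0.0, 0.3, -1.7]
grip_width: 0.173
t 12.7 p [488.8 -16.3  74.1] X [ 0.559  0.126 -0.819] Z [ 0.221 -0.975  0.001] F [ 0.   0.3 -1.7] w 0.173 j [-0.48  0.28  2.21  1.19  0.41 -0.2 ]
(array([576.51852854,   3.53862933,   7.66691085]), array([542.38316109,  -4.19682664,   6.69767909]), (np.float64(12.768126335540213), np.float64(-0.05036765832191775), np.float64(-0.00323797677214412)))
L [0.011, -0.007, -0.001] W [-0.001, 0.001, 0.002] rows>=0.1 -> [489.  -16.1  70.4]
```

```bash

python3 -m jog '[{"linear":[0.006,-0.004,0],"rotation":[0,0,0],"grip":10},{"linear":[0.009,-0.006,0],"rotation":[0,0,0],"grip":10},{"linear":[0.009,-0.006,0],"rotation":[0,0,0],"grip":10},{"linear":[0.009,-0.006,0],"rotation":[0,0,0],"grip":10}]'
python3 -m jog '[{"linear":[0,0,0],"rotation":[0,0,0],"grip":40},{"linear":[0,0,0],"rotation":[0,0,0],"grip":40},{"linear":[0,0,0],"rotation":[0,0,0],"grip":40},{"linear":[0,0,0],"rotation":[0,0,0],"grip":40}]'
python3 - <<'E'
from h import *
st(); snap('wrist','w10')
g=json.load(open('grasp.json')); P=np.array(g['p']); R1=R.from_quat(g['r'])
G=P-18.7*R1.as_matrix()[:,0]; print(G)
Rt=sco(12.8,0,7); chain([(G+18.7*Rt.as_matrix()[:,0],Rt)])
E
```

```text
time_s: 13.03
eef_pos: [489.0, -16.3, 71.1]
ee_rot: [0.66, 0.587, 0.394, -0.255]
force: [-0.3, 0.1, -1.8]
grip_width: 0.171
time_s: 13.37
eef_pos: [489.1, -16.4, 71.3]
ee_rot: [0.66, 0.587, 0.394, -0.255]
force: [-0.9, 0.0, -0.3]
grip_width: 0.466
t 13.37 p [489.1 -16.4  71.3] X [ 0.56   0.126 -0.819] Z [ 0.221 -0.975  0.001] F [-0.9  0.  -0.3] w 0.466 j [-0.48  0.29  2.22  1.22  0.41 -0.22]
[478.54770852 -18.47186189  86.67140058]
L [-0.008, -0.029, -0.001] W [-0.0, 0.003, -0.978] rows>=3.9 -> [480.8 -18.   68.1]
```

View pics/w10.png

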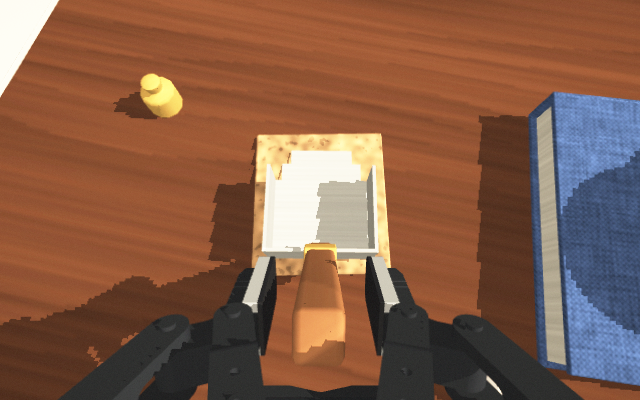

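The scoop is back on the mat, centred at (320,205), with the handle free between the open fingers. I'll rotate the tool in place and grip again.

```bash

python3 -m jog '[{"linear":[-0.002,-0.008,-0.001],"rotation":[0,0,-0.24],"grip":40},{"linear":[-0.004,-0.015,-0.001],"rotation":[0,0,-0.48],"grip":40},{"linear":[-0.006,-0.022,-0.001],"rotation":[0,0.002,-0.72],"grip":40},{"linear":[-0.008,-0.029,-0.001],"rotation":[0,0.003,-0.978],"grip":40},{"linear":[-0.008,-0.029,-0.001],"rotation":[0,0.003,-0.978],"grip":40},{"linear":[-0.008,-0.029,-0.001],"rotation":[0,0.003,-0.978],"grip":40},{"linear":[-0.008,-0.029,-0.001],"rotation":[0,0.003,-0.978],"grip":40}]'
python3 - <<'E'
from h import *
st();g=json.load(open('grasp.json')); P=np.array(g['p']); R1=R.from_quat(g['r'])
G=P-18.7*R1.as_matrix()[:,0]
Rt=sco(12.8,0,7); chain([(G+18.7*Rt.as_matrix()[:,0],Rt)])
E
```

```text
time_s: 14.0
eef_pos: [481.4, -18.9, 69.0]
ee_rot: [0.578, 0.473, 0.524, -0.409]
force: [0.5, -0.4, -0.5]
grip_width: 0.465
t 14.0 p [481.4 -18.9  69. ] X [ 0.116  0.023 -0.993] Z [ 0.22  -0.975  0.003] F [ 0.5 -0.4 -0.5] w 0.465 j [-0.31  0.37  1.9   0.08  0.76  0.98]
L [0.003, -0.002, -0.003] W [-0.002, 0.007, 0.009] rows>=0.0 -> [480.8 -18.   68.1]
```

```bash

python3 -m jog '[{"linear":[0.002,-0.002,-0.003],"rotation":[-0.002,0.007,0.009],"grip":25},{"linear":[0.002,-0.002,-0.003],"rotation":[-0.002,0.007,0.009],"grip":10},{"linear":[0.002,-0.002,-0.003],"rotation":[-0.002,0.007,0.009],"grip":10},{"linear":[0.002,-0.002,-0.003],"rotation":[-0.002,0.007,0.009],"grip":10},{"linear":[0.002,-0.002,-0.003],"rotation":[-0.002,0.007,0.009],"grip":10},{"linear":[0.002,-0.002,-0.003],"rotation":[-0.002,0.007,0.009],"grip":10},{"linear":[0.002,-0.002,-0.003],"rotation":[-0.002,0.007,0.009],"grip":10}]' 110
python3 - <<'E'
from h import *
st(); save_grasp()
p,Rt=pose()
TC[1]=292
chain([(p+[0,0,100],Rt),tool_for(tr(-22,-3,110),-2.75,0)])
E
sed -i 's/^TC=.*/TC=np.array([535,292.,0]); TH=-2.75/' h.py
```

```text
time_s: 14.58
eef_pos: [480.4, -18.1, 68.3]
ee_rot: [0.578, 0.474, 0.525, -0.407]
force: [-0.8, 1.7, 1.7]
grip_width: 0.17
t 14.58 p [480.4 -18.1  68.3] X [ 0.119  0.027 -0.993] Z [ 0.221 -0.975 -0.   ] F [-0.8  1.7  1.7] w 0.17 j [-0.32  0.37  1.91  0.09  0.76  0.97]
scoop o [542.27185012  -4.06993048   4.        ] heading 12.778297826651496
L [-0.331, 0.041, -0.0] W [0.0, 0.0, 0.0] rows>=2.4 -> [480.4 -18.1 168.3]
L [-0.007, 0.009, -0.533] W [0.269, -0.033, 0.0] rows>=3.8 -> [447.5 138.3 170.8]
L [-0.016, -0.062, -0.529] W [0.269, -0.033, 0.0] rows>=3.8 -> [414.6 294.7 173.3]
```

```bash

python3 -m jog '[{"linear":[-0.1,0.013,0],"rotation":[0,0,0],"grip":10},{"linear":[-0.22,0.027,0],"rotation":[0,0,0],"grip":10},{"linear":[-0.331,0.041,0],"rotation":[0,0,0],"grip":10},{"linear":[-0.331,0.041,0],"rotation":[0,0,0],"grip":10}]'
python3 -m jog '[{"linear":[-0.002,0.003,-0.13],"rotation":[0.067,-0.008,0],"grip":10},{"linear":[-0.004,0.005,-0.27],"rotation":[0.135,-0.016,0],"grip":10},{"linear":[-0.006,0.007,-0.4],"rotation":[0.2,-0.025,0],"grip":10},{"linear":[-0.007,0.009,-0.533],"rotation":[0.269,-0.033,0],"grip":10},{"linear":[-0.007,0.009,-0.533],"rotation":[0.269,-0.033,0],"grip":10}]'
python3 -m jog '[{"linear":[-0.004,-0.015,-0.13],"rotation":[0.067,-0.008,0],"grip":10},{"linear":[-0.008,-0.03,-0.27],"rotation":[0.135,-0.016,0],"grip":10},{"linear":[-0.012,-0.045,-0.4],"rotation":[0.2,-0.025,0],"grip":10},{"linear":[-0.016,-0.062,-0.51],"rotation":[0.269,-0.033,0],"grip":10},{"linear":[-0.016,-0.062,-0.529],"rotation":[0.269,-0.033,0],"grip":10},{"linear":[-0.016,-0.062,-0.529],"rotation":[0.269,-0.033,0],"grip":10},{"linear":[-0.016,-0.062,-0.529],"rotation":[0.269,-0.033,0],"grip":10}]'
python3 - <<'E'
from h import *
st(); s=scoop_now();print(s, totray(s[0])); snap('wrist','w11'); snap('scene','s11'); snap('top','t11')
C=cloud('w11').reshape(-1,3)
p=C[(C[:,2]>45)&(C[:,2]<58)&(C[:,1]>220)&(C[:,1]<360)&(C[:,0]>530)&(C[:,0]<690)]
for x in range(540,680,20):
    q=p[abs(p[:,0]-x)<10]
    a=q[q[:,1]<290,1]; b=q[q[:,1]>290,1]
    print(x,len(a),len(b),np.round(np.median(a),1) if len(a) else None,np.round(np.median(b),1) if len(b) else None)
chain([tool_for(tr(-22,-3,14),TH,-3)])
E
```

```text
time_s: 14.92
eef_pos: [482.6, -18.8, 173.8]
ee_rot: [0.581, 0.475, 0.521, -0.405]
force: [1.2, -0.9, -0.4]
grip_width: 0.172
time_s: 15.33
eef_pos: [446.8, 143.0, 174.5]
ee_rot: [0.552, 0.509, 0.49, -0.442]
force: [-0.0, -0.8, -2.5]
grip_width: 0.171
time_s: 15.92
eef_pos: [412.9, 298.7, 175.6]
ee_rot: [0.521, 0.54, 0.455, -0.479]
force: [-0.2, -0.5, -2.1]
grip_width: 0.169
t 15.92 p [412.9 298.7 175.6] X [ 0.126 -0.007 -0.992] Z [-0.043 -0.999  0.002] F [-0.2 -0.5 -2.1] w 0.169 j [ 0.43  0.28  1.7  -0.07  1.05  2.07]
(array([511.52016257, 294.34980529, 112.7872482 ]), array([476.55679528, 295.84186647, 111.63109024]), (np.float64(-2.4468647735356623), np.float64(0.2556544219908428), np.float64(-0.113766564042928))) [-23.56553699   1.22058057 112.7872482 ]
540 329 319 247.4 336.3
560 250 330 246.8 335.4
580 0 0 None None
600 0 0 None None
620 0 0 None None
640 0 0 None None
660 0 0 None None
L [0.313, -0.025, 0.01] W [0.006, 0.002, -0.116] rows>=2.3 -> [418.  294.6  82.4]
```

View pics/w11.png

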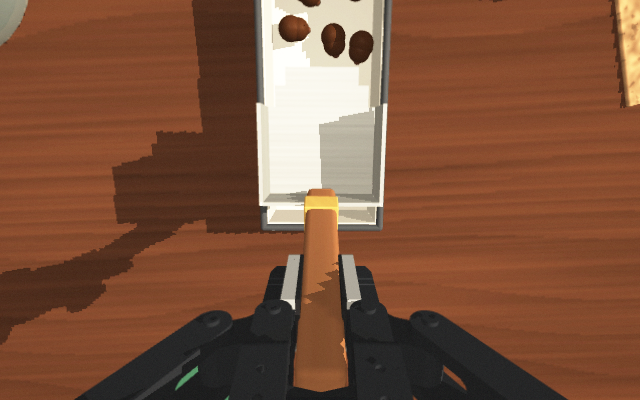

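View pics/s11.png

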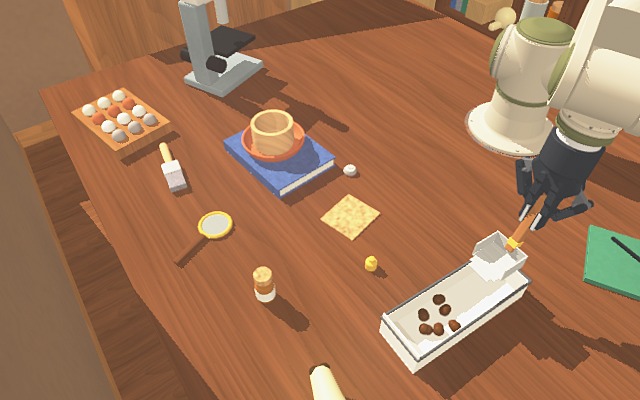

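```bash

python3 -m jog '[{"linear":[0.08,-0.025,0.01],"rotation":[0.006,0.002,-0.03],"grip":10},{"linear":[0.17,-0.025,0.01],"rotation":[0.006,0.002,-0.06],"grip":10},{"linear":[0.26,-0.025,0.012],"rotation":[0.006,0.002,-0.09],"grip":10},{"linear":[0.313,-0.025,0.012],"rotation":[0.006,0.002,-0.116],"grip":10},{"linear":[0.313,-0.025,0.012],"rotation":[0.006,0.002,-0.116],"grip":10},{"linear":[0.313,-0.025,0.012],"rotation":[0.006,0.002,-0.116],"grip":10}]'
python3 - <<'E'
from h import *
st(); s=scoop_now();print(s, totray(s[0])); snap('wrist','w12'); snap('scene','s12')
chain([tool_for(tr(-20,-4,6),TH,-3)])
E
```

```text
time_s: 16.57
eef_pos: [418.3, 293.2, 82.2]
ee_rot: [0.505, 0.529, 0.469, -0.495]
force: [0.2, 0.4, -2.1]
grip_width: 0.172
t 16.57 p [418.3 293.2  82.2] X [ 0.069 -0.004 -0.998] Z [-0.05  -0.999  0.   ] F [ 0.2  0.4 -2.1] w 0.172 j [ 0.4   0.43  1.76 -0.04  0.89  2.04]
(array([513.12976675, 288.48069539,  13.82134595]), array([478.16923737, 290.22203384,  14.67523438]), (np.float64(-2.8522014378191276), np.float64(-3.033979595894296), np.float64(-0.02554511234195119))) [-21.67619754  -4.56454459  13.82134595]
L [0.031, 0.002, 0.001] W [-0.002, -0.002, -0.004] rows>=0.2 -> [420.  293.5  74.4]
```

View pics/w12.png

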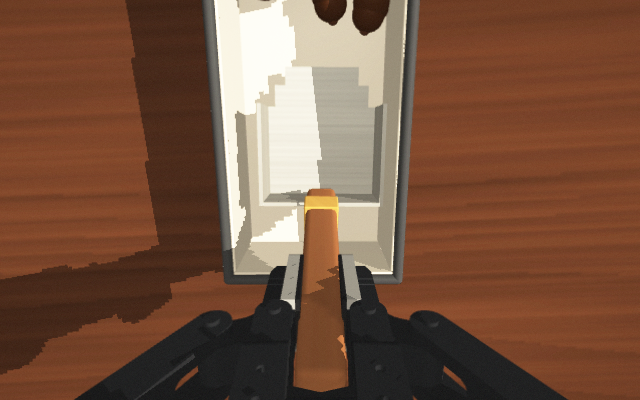

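View pics/s12.png

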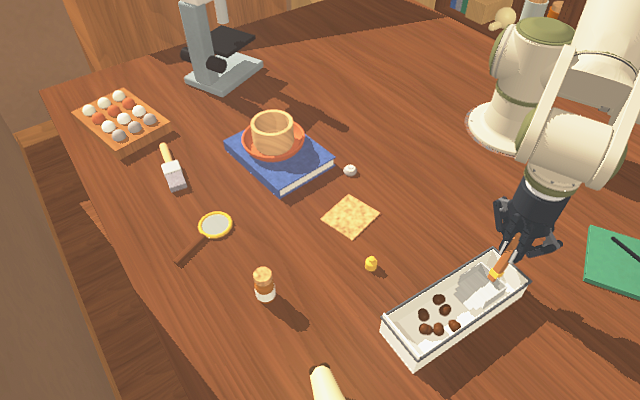

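The scoop is down inside the tray with room on both sides: walls at columns ~215 and ~405, pan from 255 to 385. Lowering the lip to the floor.

```bash

python3 -m jog '[{"linear":[0.015,0.001,0],"rotation":[0,0,0],"grip":10},{"linear":[0.027,0.002,0.001],"rotation":[-0.002,-0.002,-0.004],"grip":10},{"linear":[0.027,0.002,0.001],"rotation":[-0.002,-0.002,-0.004],"grip":10}]'
python3 - <<'E'
from h import *
print(np.round(scoop_now()[0],1))
E
python3 -m jog '[{"linear":[0.004,0,0],"rotation":[0,0,0],"grip":10},{"linear":[0.006,0,0],"rotation":[0,0,0],"grip":10},{"linear":[0.006,0,0],"rotation":[0,0,0],"grip":10}]'
python3 - <<'E'
from h import *
st(); s=scoop_now();print(s, totray(s[0]))
z=s[0][2]
chain([tool_for(tr(90,-4,z),TH,-3)])
E
```

```text
time_s: 16.92
eef_pos: [419.8, 293.6, 75.5]
ee_rot: [0.506, 0.529, 0.47, -0.494]
force: [-0.0, -0.4, -2.7]
grip_width: 0.173
[514.7 289.    7.1]
time_s: 17.17
eef_pos: [419.9, 293.6, 73.6]
ee_rot: [0.506, 0.529, 0.47, -0.494]
force: [0.2, -1.0, -2.8]
grip_width: 0.174
t 17.17 p [419.9 293.6  73.6] X [ 0.07  -0.003 -0.998] Z [-0.048 -0.999 -0.   ] F [ 0.2 -1.  -2.8] w 0.174 j [ 0.4   0.45  1.77 -0.04  0.87  2.04]
(array([514.80806667, 289.03535442,   5.30951057]), array([479.84324217, 290.70319931,   6.13373223]), (np.float64(-2.73134694744365), np.float64(-2.9854204286201864), np.float64(-0.01298719720889834))) [-20.02644188  -3.93000263   5.30951057]
L [0.026, 0.366, 0.0] W [0.001, 0.0, -0.001] rows>=2.6 -> [529.8 288.2  73.7]
```

```bash

python3 -m jog '[{"linear":[0.003,0.04,0],"rotation":[0,0,0],"grip":10},{"linear":[0.006,0.08,0],"rotation":[0,0,0],"grip":10},{"linear":[0.009,0.12,0],"rotation":[0,0,0],"grip":10},{"linear":[0.011,0.16,0],"rotation":[0,0,0],"grip":10},{"linear":[0.014,0.2,0],"rotation":[0,0,0],"grip":10},{"linear":[0.017,0.24,0],"rotation":[0,0,0],"grip":10},{"linear":[0.02,0.28,0],"rotation":[0,0,0],"grip":10},{"linear":[0.023,0.32,0],"rotation":[0,0,0],"grip":10},{"linear":[0.026,0.35,0],"rotation":[0,0,0],"grip":10},{"linear":[0.027,0.37,0],"rotation":[0,0,0],"grip":10},{"linear":[0.027,0.37,0],"rotation":[0,0,0],"grip":10}]'
python3 - <<'E'
from h import *
st(); s=scoop_now();print(s, totray(s[0])); snap('wrist','w13'); snap('scene','s13')
im=load('s13')['im'][:,:,::-1]; cv2.imwrite('pics/s13c.png',cv2.resize(im[230:380,370:540],None,fx=4,fy=4))
E
```

```text
time_s: 18.08
eef_pos: [531.9, 288.1, 73.4]
ee_rot: [0.506, 0.529, 0.469, -0.494]
force: [0.3, 1.6, -1.5]
grip_width: 0.17
t 18.08 p [531.9 288.1  73.4] X [ 0.071 -0.003 -0.997] Z [-0.048 -0.999 -0.   ] F [ 0.3  1.6 -1.5] w 0.17 j [ 0.31  0.61  1.48 -0.03  0.98  1.95]
(array([626.79570097, 283.51791646,   5.14236211]), array([591.83109082, 285.20074989,   5.94492603]), (np.float64(-2.7557532053383196), np.float64(-2.949971118627534), np.float64(-0.008940629404667477))) [92.09694229 -4.06812952  5.14236211]
```

View pics/w13.png

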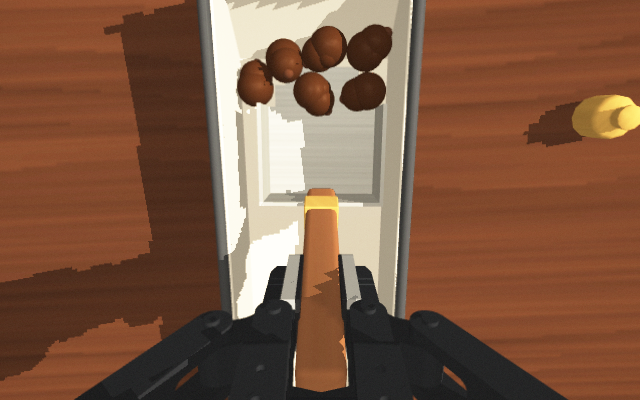

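View pics/s13c.png

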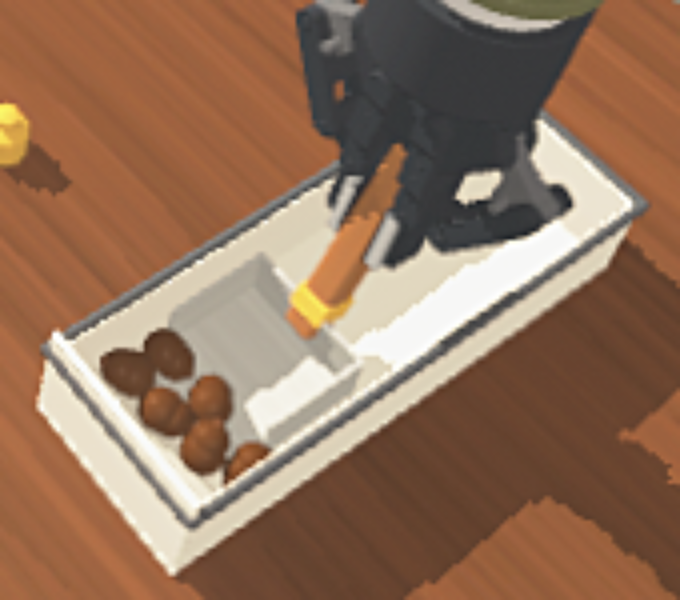

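Six nutmegs are gathered at the lip and the foot of the ramp: two at (314,93) and (363,91) are already over the lip, the other four are on the ramp. Next I'll run up the ramp while pitching the nose up.

```bash
cat >> h.py <<'E'
def seq(tl):
    for p,Rt in tl:
        l,w=rel(p,Rt); print(np.round(l,3).tolist(),np.round(w,3).tolist())
E
python3 - <<'E'
from h import *
W=[(97,5.5,-2),(101,9.5,1),(105,14,5),(109,18,9),(113,22.5,14),(117,27,19),(120,31,24),(118,45,25),(112,70,25),(105,100,25)]
seq([tool_for(tr(x,-4,z),TH,a) for x,z,a in W])
E
```

```text
[0.005, 0.015, 0.0] [0.001, 0.0, 0.033]
[0.009, 0.017, 0.0] [0.001, 0.0, 0.138]
[0.017, 0.016, 0.0] [0.001, 0.0, 0.277]
[0.029, 0.016, 0.0] [0.0, 0.0, 0.417]
[0.045, 0.016, 0.0] [0.0, 0.0, 0.592]
[0.063, 0.019, 0.0] [0.0, 0.0, 0.766]
[0.084, 0.021, 0.0] [0.0, 0.0, 0.941]
[0.043, 0.016, 0.0] [0.0, 0.0, 0.976]
[-0.042, 0.002, 0.0] [0.0, 0.0, 0.976]
[-0.143, -0.014, 0.0] [0.0, 0.0, 0.976]
```

```bash

python3 -m jog '[{"linear":[0.005,0.015,0],"rotation":[0,0,0.033],"grip":10},{"linear":[0.007,0.016,0],"rotation":[0,0,0.08],"grip":10},{"linear":[0.009,0.017,0],"rotation":[0,0,0.138],"grip":10},{"linear":[0.013,0.017,0],"rotation":[0,0,0.21],"grip":10},{"linear":[0.017,0.016,0],"rotation":[0,0,0.277],"grip":10},{"linear":[0.023,0.016,0],"rotation":[0,0,0.347],"grip":10},{"linear":[0.029,0.016,0],"rotation":[0,0,0.417],"grip":10},{"linear":[0.037,0.016,0],"rotation":[0,0,0.505],"grip":10},{"linear":[0.045,0.016,0],"rotation":[0,0,0.592],"grip":10},{"linear":[0.054,0.018,0],"rotation":[0,0,0.68],"grip":10},{"linear":[0.063,0.019,0],"rotation":[0,0,0.766],"grip":10},{"linear":[0.074,0.02,0],"rotation":[0,0,0.85],"grip":10},{"linear":[0.084,0.021,0],"rotation":[0,0,0.941],"grip":10},{"linear":[0.084,0.021,0],"rotation":[0,0,0.941],"grip":10}]'
python3 - <<'E'
from h import *
st(); s=scoop_now();print(s, totray(s[0])); snap('wrist','w14'); snap('scene','s14')
im=load('s14')['im'][:,:,::-1]; cv2.imwrite('pics/s14c.png',cv2.resize(im[230:380,370:540],None,fx=4,fy=4))
W=[(119,38,25),(116,55,25),(112,75,25),(105,105,25)]
seq([tool_for(tr(x,-4,z),TH,a) for x,z,a in W])
E
```

```text
time_s: 19.35
eef_pos: [539.1, 289.2, 50.8]
ee_rot: [0.608, 0.625, 0.333, -0.359]
force: [-8.3, -2.5, 18.6]
grip_width: 0.171
t 19.35 p [539.1 289.2  50.8] X [ 0.52  -0.021 -0.854] Z [-0.045 -0.999 -0.002] F [-8.3 -2.5 18.6] w 0.171 j [ 0.39  0.55  1.79 -0.66  0.36  2.58]
(array([654.76133364, 283.99191569,  33.75700456]), array([623.32518396, 285.43991944,  18.40539948]), (np.float64(-2.633449366534043), np.float64(24.36771200037885), np.float64(0.12052230806313888))) [120.00762777  -2.25293743  33.75700456]
[-0.01, -0.0, 0.004] [0.001, -0.006, 0.026]
[-0.064, 0.021, 0.004] [0.001, -0.006, 0.026]
[-0.128, 0.044, 0.004] [0.001, -0.006, 0.026]
[-0.226, 0.076, 0.004] [0.001, -0.006, 0.026]
```

View pics/w14.png

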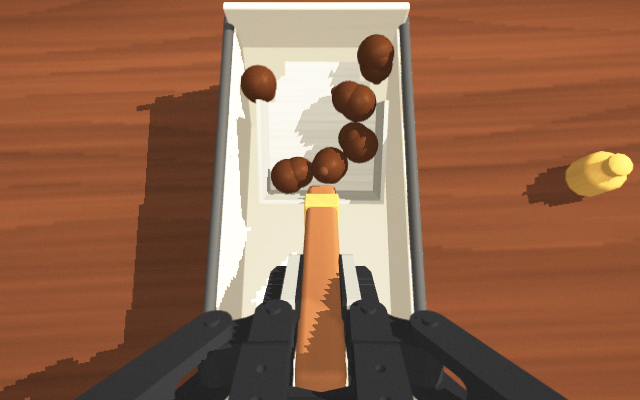

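View pics/s14c.png

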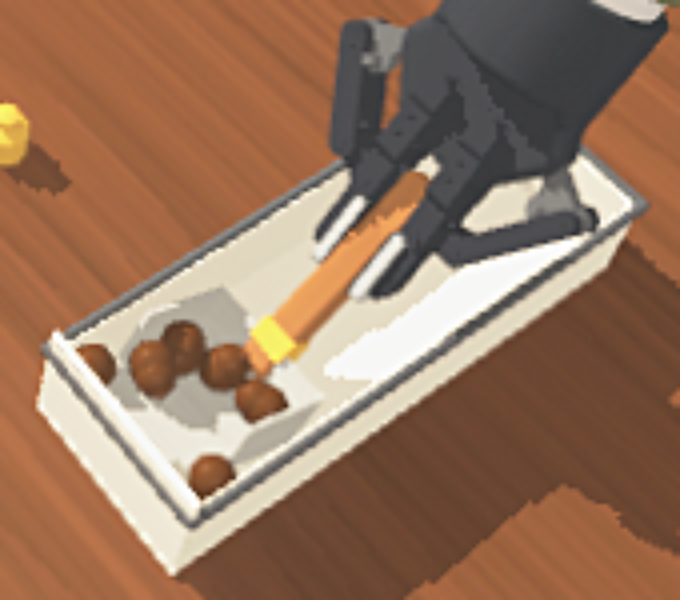

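Four nutmegs are in the pan, at (291,175), (330,165), (358,143) and (354,100). Two are left on the ramp at (258,84) and (375,58). Lifting slowly.

```bash

python3 -m jog '[{"linear":[-0.015,0.003,0],"rotation":[0,0,0.01],"grip":10},{"linear":[-0.03,0.007,0.002],"rotation":[0,0,0.026],"grip":10},{"linear":[-0.047,0.014,0.004],"rotation":[0,0,0.026],"grip":10},{"linear":[-0.064,0.021,0.004],"rotation":[0,0,0.026],"grip":10},{"linear":[-0.085,0.028,0.004],"rotation":[0,0,0.026],"grip":10},{"linear":[-0.106,0.036,0.004],"rotation":[0,0,0.026],"grip":10},{"linear":[-0.128,0.044,0.004],"rotation":[0,0,0.026],"grip":10},{"linear":[-0.16,0.055,0.004],"rotation":[0,0,0.026],"grip":10},{"linear":[-0.195,0.066,0.004],"rotation":[0,0,0.026],"grip":10},{"linear":[-0.226,0.076,0.004],"rotation":[0,0,0.026],"grip":10},{"linear":[-0.226,0.076,0.004],"rotation":[0,0,0.026],"grip":10}]'
python3 - <<'E'
from h import *
st(); s=scoop_now();print(s, totray(s[0])); snap('wrist','w15'); snap('scene','s15')
im=load('s15')['im'][:,:,::-1]; cv2.imwrite('pics/s15c.png',cv2.resize(im[200:380,370:540],None,fx=3.3,fy=3.3))
E
```

```text
time_s: 20.37
eef_pos: [524.4, 289.0, 123.8]
ee_rot: [0.61, 0.628, 0.328, -0.355]
force: [-0.5, -0.1, -2.1]
grip_width: 0.173
t 20.37 p [524.4 289.  123.8] X [ 0.533 -0.021 -0.846] Z [-0.045 -0.999 -0.004] F [-0.5 -0.1 -2.1] w 0.173 j [ 0.41  0.41  1.79 -0.52  0.48  2.43]
(array([640.25208181, 283.76996204, 108.45342966]), array([609.04942311, 285.25071038,  92.63567147]), (np.float64(-2.70910872513127), np.float64(25.219558523891212), np.float64(0.24590970656496194))) [105.52573391  -3.17076222 108.45342966]
```

View pics/w15.png

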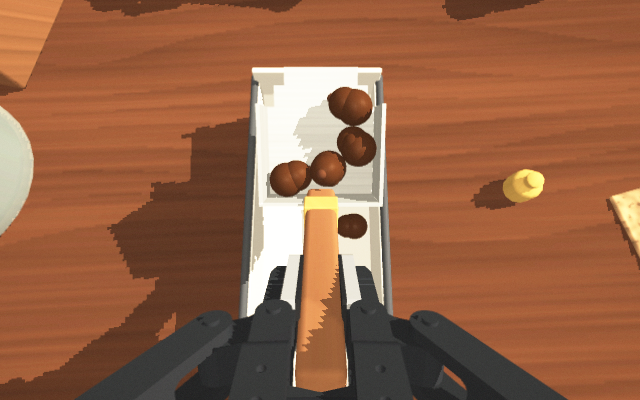

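View pics/s15c.png

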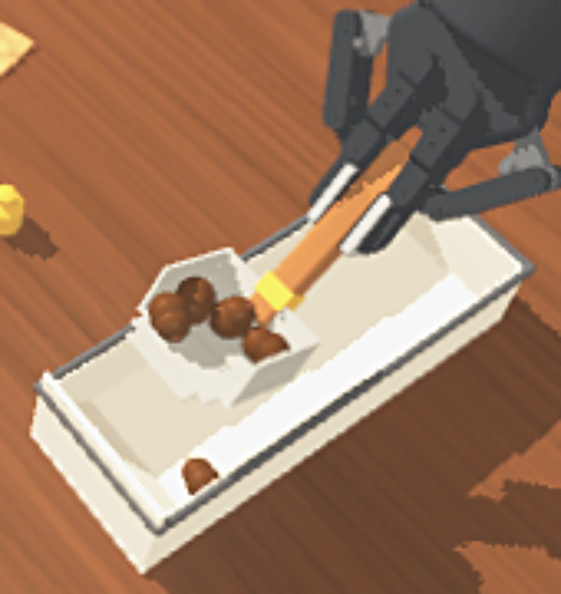

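Four nutmegs are in the pan, at (290,178), (328,168), (356,146) and (349,105). The other two are still inside the tray. Carrying them to the cup with the nose kept up.

```bash
python3 - <<'E'
from h import *
CUP=np.array([569,-275.2,0])
H=55; f=np.array([np.cos(np.radians(H)),np.sin(np.radians(H)),0])
chain([tool_for([610,140,180],12,22),tool_for([605,-20,185],28,22),tool_for([590,-150,185],42,22),tool_for(CUP-5*f+[0,0,158],H,21)])
E
```

```text
L [-0.261, 0.091, 0.577] W [-0.442, 0.255, -0.107] rows>=4.6 -> [497.5 116.1 201.8]
L [-0.069, -0.09, 0.624] W [-0.488, 0.271, -0.0] rows>=4.6 -> [503.5 -74.  206.8]
L [-0.115, -0.207, 0.452] W [-0.427, 0.237, -0.0] rows>=3.7 -> [ 504.6 -226.9  206.8]
L [-0.09, -0.335, 0.353] W [-0.399, 0.217, -0.035] rows>=3.6 -> [ 500.4 -373.1  181.8]
```

```bash

python3 -m jog '[{"linear":[-0.04,0.01,0.03],"rotation":[-0.022,0.013,-0.005],"grip":10},{"linear":[-0.08,0.023,0.08],"rotation":[-0.06,0.036,-0.015],"grip":10},{"linear":[-0.115,0.035,0.15],"rotation":[-0.115,0.066,-0.027],"grip":10},{"linear":[-0.15,0.047,0.22],"rotation":[-0.17,0.097,-0.04],"grip":10},{"linear":[-0.18,0.058,0.29],"rotation":[-0.224,0.13,-0.054],"grip":10},{"linear":[-0.205,0.068,0.365],"rotation":[-0.28,0.161,-0.067],"grip":10},{"linear":[-0.23,0.078,0.44],"rotation":[-0.335,0.194,-0.08],"grip":10},{"linear":[-0.25,0.086,0.51],"rotation":[-0.39,0.225,-0.094],"grip":10},{"linear":[-0.261,0.091,0.577],"rotation":[-0.442,0.255,-0.107],"grip":10}]'
python3 -m jog '[{"linear":[-0.008,-0.01,0.075],"rotation":[-0.056,0.031,0],"grip":10},{"linear":[-0.016,-0.021,0.15],"rotation":[-0.115,0.064,0],"grip":10},{"linear":[-0.024,-0.032,0.225],"rotation":[-0.174,0.097,0],"grip":10},{"linear":[-0.033,-0.043,0.3],"rotation":[-0.233,0.13,0],"grip":10},{"linear":[-0.041,-0.054,0.375],"rotation":[-0.292,0.162,0],"grip":10},{"linear":[-0.05,-0.065,0.45],"rotation":[-0.351,0.195,0],"grip":10},{"linear":[-0.06,-0.077,0.54],"rotation":[-0.42,0.234,0],"grip":10},{"linear":[-0.069,-0.09,0.624],"rotation":[-0.488,0.271,0],"grip":10}]'
python3 - <<'E'
from h import *
st(); print(scoop_now()); snap('wrist','w16')
CUP=np.array([569,-275.2,0])
H=55; f=np.array([np.cos(np.radians(H)),np.sin(np.radians(H)),0])
chain([tool_for([590,-150,185],42,22),tool_for(CUP-5*f+[0,0,158],H,21)])
E
```

```text
time_s: 21.22
eef_pos: [497.2, 115.1, 202.1]
ee_rot: [0.644, 0.568, 0.421, -0.293]
force: [0.3, -0.3, -1.1]
grip_width: 0.17
time_s: 21.88
eef_pos: [503.2, -76.6, 206.8]
ee_rot: [0.678, 0.503, 0.497, -0.2]
force: [1.1, -0.6, -2.3]
grip_width: 0.169
t 21.88 p [503.2 -76.6 206.8] X [ 0.427  0.229 -0.875] Z [ 0.472 -0.881 -0.   ] F [ 1.1 -0.6 -2.3] w 0.169 j [-0.61  0.13  1.88  0.56  0.96  0.18]
(array([604.52270923, -22.2852585 , 184.84951542]), array([576.2413522 , -37.44133129, 170.83315704]), (np.float64(28.18646995626387), np.float64(21.960609015602746), np.float64(-0.01715435141341513)))
L [-0.109, -0.2, 0.43] W [-0.421, 0.241, 0.003] rows>=3.5 -> [ 504.6 -226.9  206.8]
L [-0.09, -0.335, 0.353] W [-0.399, 0.217, -0.035] rows>=3.6 -> [ 500.4 -373.1  181.8]
```

View pics/w16.png

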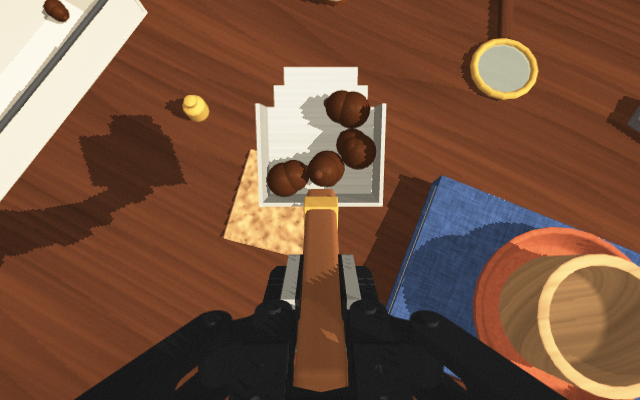

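The four nutmegs are steady in the pan, with the cup in view at (600,320). Continuing.

```bash

python3 -m jog '[{"linear":[-0.011,-0.02,0.043],"rotation":[-0.042,0.024,0],"grip":10},{"linear":[-0.025,-0.046,0.1],"rotation":[-0.097,0.055,0],"grip":10},{"linear":[-0.04,-0.074,0.16],"rotation":[-0.155,0.089,0],"grip":10},{"linear":[-0.056,-0.102,0.22],"rotation":[-0.215,0.123,0],"grip":10},{"linear":[-0.071,-0.13,0.28],"rotation":[-0.274,0.157,0],"grip":10},{"linear":[-0.084,-0.153,0.33],"rotation":[-0.323,0.185,0],"grip":10},{"linear":[-0.097,-0.177,0.38],"rotation":[-0.372,0.213,0.002],"grip":10},{"linear":[-0.109,-0.2,0.43],"rotation":[-0.421,0.241,0.003],"grip":10}]'
python3 -m jog '[{"linear":[-0.013,-0.047,0.049],"rotation":[-0.056,0.03,-0.005],"grip":10},{"linear":[-0.025,-0.094,0.099],"rotation":[-0.112,0.061,-0.01],"grip":10},{"linear":[-0.038,-0.14,0.148],"rotation":[-0.167,0.091,-0.015],"grip":10},{"linear":[-0.05,-0.188,0.198],"rotation":[-0.223,0.121,-0.02],"grip":10},{"linear":[-0.063,-0.235,0.247],"rotation":[-0.28,0.152,-0.025],"grip":10},{"linear":[-0.074,-0.275,0.29],"rotation":[-0.327,0.178,-0.029],"grip":10},{"linear":[-0.083,-0.308,0.325],"rotation":[-0.367,0.2,-0.032],"grip":10},{"linear":[-0.09,-0.335,0.353],"rotation":[-0.399,0.217,-0.035],"grip":10},{"linear":[-0.09,-0.335,0.353],"rotation":[-0.399,0.217,-0.035],"grip":10},{"linear":[-0.09,-0.335,0.353],"rotation":[-0.399,0.217,-0.035],"grip":10}]'
python3 - <<'E'
from h import *
st(); print(scoop_now()); snap('wrist','w17'); snap('scene','s17')
E
```

```text
time_s: 22.6
eef_pos: [504.2, -228.1, 206.0]
ee_rot: [0.697, 0.44, 0.554, -0.117]
force: [-1.4, 0.8, -3.3]
grip_width: 0.17
time_s: 23.43
eef_pos: [499.9, -374.5, 179.9]
ee_rot: [0.705, 0.37, 0.604, -0.043]
force: [0.4, 0.8, -2.8]
grip_width: 0.172
t 23.43 p [ 499.9 -374.5  179.9] X [ 0.267  0.386 -0.883] Z [ 0.819 -0.574 -0.003] F [ 0.4  0.8 -2.8] w 0.172 j [-1.01  0.63  1.22  0.45  1.5  -0.48]
(array([ 565.59304204, -280.64746251,  155.92894889]), array([ 547.01584106, -307.10748009,  142.48443056]), (np.float64(54.93284373075222), np.float64(20.943390155291347), np.float64(0.16130831080599473)))
```

View pics/w17.png

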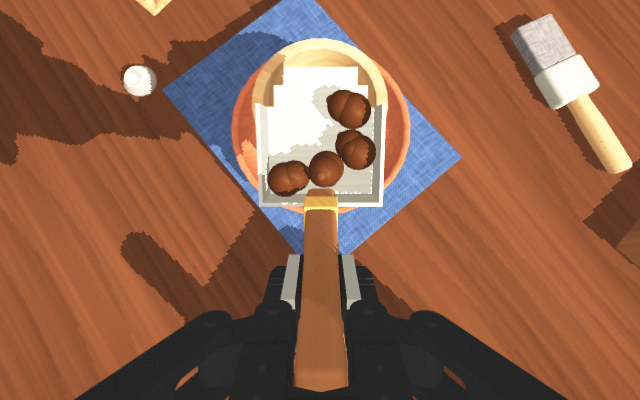

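View pics/s17.png

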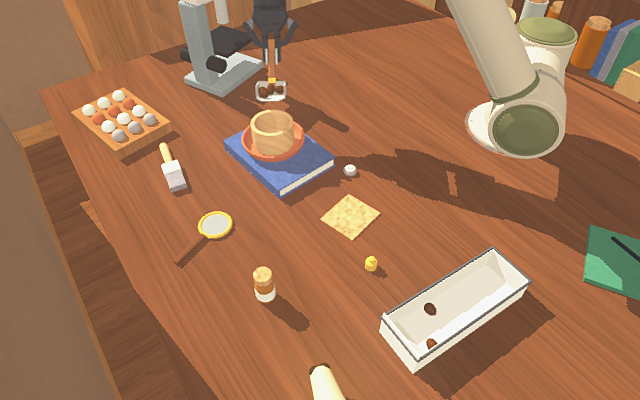

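The cup mouth, columns 253–387, is centred under the pan, and all four nutmegs sit at the pan's back. Now lowering to near level.

```bash
python3 - <<'E'
from h import *
CUP=np.array([569,-275.2,0])
H=55; f=np.array([np.cos(np.radians(H)),np.sin(np.radians(H)),0])
seq([tool_for(CUP-5*f+[0,0,z],H,a) for a,z in((15,147),(9,136),(3,126))])
E
```

```text
[0.0, 0.014, -0.0] [0.0, -0.004, -0.208]
[0.006, 0.028, -0.0] [0.0, -0.004, -0.417]
[0.011, 0.045, -0.0] [0.001, -0.004, -0.626]
```

```bash
python3 -m jog '[{"linear":[0,0.007,0],"rotation":[0,-0.002,-0.104],"grip":10},{"linear":[0,0.014,0],"rotation":[0,-0.004,-0.208],"grip":10},{"linear":[0.003,0.021,0],"rotation":[0,-0.004,-0.312],"grip":10},{"linear":[0.006,0.028,0],"rotation":[0,-0.004,-0.417],"grip":10},{"linear":[0.009,0.037,0],"rotation":[0,-0.004,-0.52],"grip":10},{"linear":[0.011,0.045,0],"rotation":[0,-0.004,-0.626],"grip":10},{"linear":[0.011,0.045,0],"rotation":[0,-0.004,-0.626],"grip":10},{"linear":[0.011,0.045,0],"rotation":[0,-0.004,-0.626],"grip":10}]'
python3 - <<'E'
from h import *
st(); print(scoop_now()); snap('wrist','w18')
CUP=np.array([569,-275.2,0])
H=55; f=np.array([np.cos(np.radians(H)),np.sin(np.radians(H)),0])
T=[tool_for(CUP-5*f+[0,0,z],H,a) for a,z in((-4,121),(-11,116),(-18,112),(-25,109))]
seq(T); print()
p0,R0=T[-1]
for p,Rt in [tool_for(CUP-5*f+[0,0,z],H,a) for a,z in((-32,107),(-39,106),(-46,105),(-52,105))]:
    print(np.round(R0.inv().apply(p-p0)/300,3).tolist(),np.round((R0.inv()*Rt).as_rotvec()/.5,3).tolist())
E
```

```text
time_s: 24.2
eef_pos: [508.3, -361.6, 184.5]
ee_rot: [0.691, 0.271, 0.653, -0.152]
force: [-0.2, 0.4, -2.3]
grip_width: 0.169
t 24.2 p [ 508.3 -361.6  184.5] X [ 0.101  0.144 -0.984] Z [ 0.82  -0.572  0.   ] F [-0.2  0.4 -2.3] w 0.169 j [-0.88  0.57  1.24  0.17  1.38 -0.31]
(array([ 566.46454651, -278.25652322,  126.61978716]), array([ 546.50216568, -306.87788522,  123.73517472]), (np.float64(55.104598533166794), np.float64(3.089027674483724), np.float64(-0.034916462474179503)))
[-0.018, 0.029, 0.001] [0.002, -0.0, -0.248]
[-0.032, 0.063, 0.001] [0.002, -0.0, -0.492]
[-0.044, 0.1, 0.001] [0.002, 0.0, -0.736]
[-0.055, 0.142, 0.001] [0.002, 0.0, -0.981]

[-0.028, 0.035, -0.0] [0.0, -0.0, -0.244]
[-0.056, 0.072, -0.0] [0.0, -0.0, -0.489]
[-0.078, 0.113, -0.0] [0.0, -0.0, -0.733]
[-0.096, 0.15, -0.0] [0.0, -0.0, -0.942]
```

View pics/w18.png

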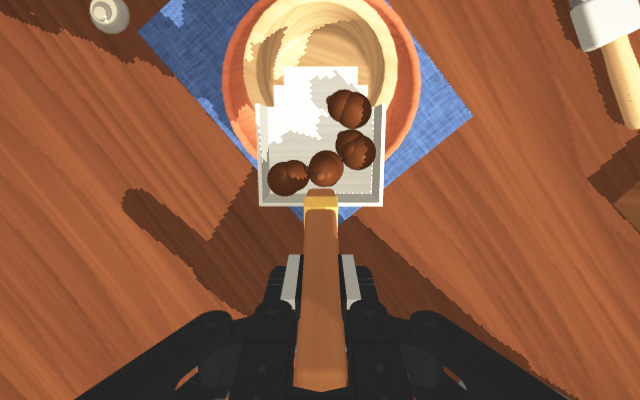

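```bash
python3 -m jog '[{"linear":[-0.018,0.029,0],"rotation":[0.002,0,-0.248],"grip":10},{"linear":[-0.032,0.063,0],"rotation":[0.002,0,-0.492],"grip":10},{"linear":[-0.044,0.1,0],"rotation":[0.002,0,-0.736],"grip":10},{"linear":[-0.055,0.142,0],"rotation":[0.002,0,-0.981],"grip":10}]'
python3 -m jog '[{"linear":[-0.028,0.035,0],"rotation":[0,0,-0.244],"grip":10},{"linear":[-0.056,0.072,0],"rotation":[0,0,-0.489],"grip":10},{"linear":[-0.078,0.113,0],"rotation":[0,0,-0.733],"grip":10},{"linear":[-0.096,0.15,0],"rotation":[0,0,-0.942],"grip":10},{"linear":[-0.096,0.15,0],"rotation":[0,0,-0.942],"grip":10},{"linear":[-0.096,0.15,0],"rotation":[0,0,-0.942],"grip":10}]'
python3 - <<'E'
from h import *
st(); print(scoop_now()); snap('wrist','w19'); snap('scene','s19'); snap('top','t19')
im=load('s19')['im'][:,:,::-1]; cv2.imwrite('pics/s19c.png',cv2.resize(im[40:210,180:360],None,fx=3.5,fy=3.5))
E
```

```text
time_s: 24.58
eef_pos: [530.0, -330.7, 209.0]
ee_rot: [0.632, 0.104, 0.699, -0.318]
force: [0.1, 0.6, -2.8]
grip_width: 0.169
time_s: 25.08
eef_pos: [560.0, -287.5, 220.5]
ee_rot: [0.541, -0.062, 0.705, -0.455]
force: [-0.6, 0.5, -1.9]
grip_width: 0.176
t 25.08 p [ 560.  -287.5  220.5] X [-0.408 -0.579 -0.706] Z [ 0.818 -0.575 -0.002] F [-0.6  0.5 -1.9] w 0.176 j [-0.38  0.72  1.08 -0.76  1.57  0.33]
(array([ 565.87087308, -278.87912037,  103.96323267]), array([ 553.10602675, -297.13470719,  130.97789994]), (np.float64(55.043335840280236), np.float64(-52.12830535092582), np.float64(0.12741700154322205)))
```

View pics/w19.png

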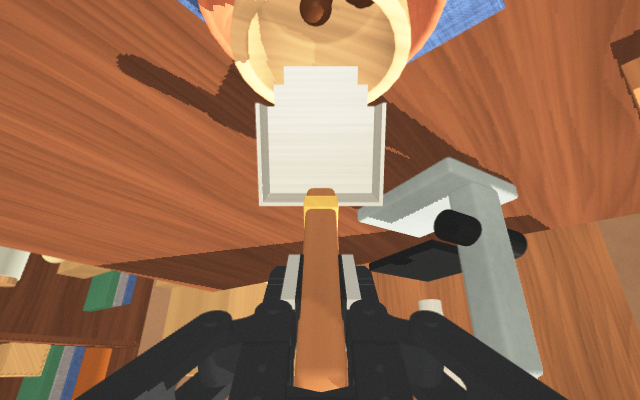

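View pics/s19c.png

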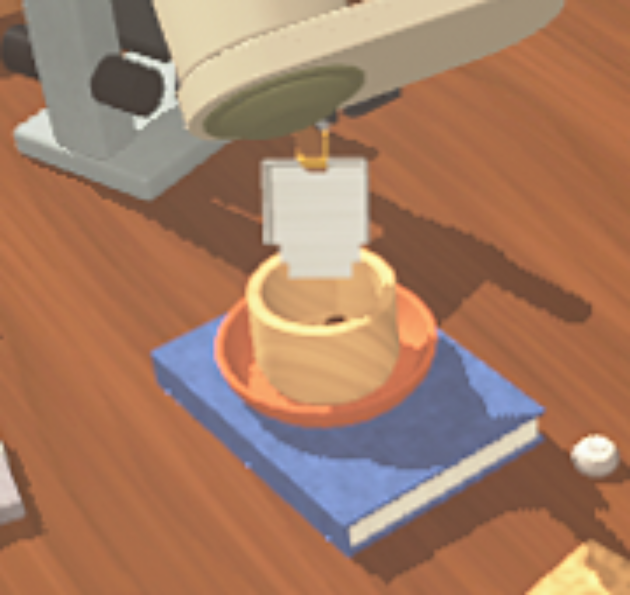

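The pan is empty and nutmegs can be seen inside the cup. Pulling up clear.

```bash
python3 - <<'E'
from h import *
CUP=np.array([569,-275.2,0])
H=55; f=np.array([np.cos(np.radians(H)),np.sin(np.radians(H)),0])
chain([tool_for(CUP-5*f+[0,0,175],H,-25),tool_for(CUP-40*f+[0,0,200],45,0)])
E
```

```text
L [-0.003, -0.239, 0.001] W [-0.01, -0.0, 0.947] rows>=3.8 -> [ 530.3 -330.4  274. ]
L [0.105, -0.209, -0.057] W [0.35, 0.034, 0.871] rows>=3.8 -> [ 476.5 -377.6  263.3]
```

```bash
python3 -m jog '[{"linear":[-0.003,-0.07,0],"rotation":[0,0,0.2],"grip":10},{"linear":[-0.003,-0.14,0],"rotation":[0,0,0.42],"grip":10},{"linear":[-0.003,-0.2,0],"rotation":[0,0,0.65],"grip":10},{"linear":[-0.003,-0.239,0],"rotation":[-0.01,0,0.947],"grip":10},{"linear":[-0.003,-0.239,0],"rotation":[-0.01,0,0.947],"grip":10}]'
python3 -m jog '[{"linear":[0.026,-0.052,-0.014],"rotation":[0.087,0.009,0.218],"grip":10},{"linear":[0.053,-0.105,-0.028],"rotation":[0.175,0.017,0.436],"grip":10},{"linear":[0.08,-0.157,-0.043],"rotation":[0.262,0.026,0.65],"grip":10},{"linear":[0.105,-0.209,-0.057],"rotation":[0.35,0.034,0.871],"grip":10},{"linear":[0.105,-0.209,-0.057],"rotation":[0.35,0.034,0.871],"grip":10}]'
python3 - <<'E'
from h import *
st(); print(scoop_now()); snap('wrist','w20'); snap('scene','s20'); snap('top','t20')
im=load('s20')['im'][:,:,::-1]; cv2.imwrite('pics/s20c.png',cv2.resize(im[40:210,180:360],None,fx=3.5,fy=3.5))
g=json.load(open('grasp.json')); P=np.array(g['p']); Rt=R.from_quat(g['r'])
chain([(P+[0,0,130],Rt),(P+[0,0,4],Rt)])
E
```

```text
time_s: 25.65
eef_pos: [528.1, -334.8, 279.2]
ee_rot: [0.635, 0.108, 0.696, -0.317]
force: [-0.7, -1.1, -1.8]
grip_width: 0.171
time_s: 26.07
eef_pos: [469.5, -386.0, 267.4]
ee_rot: [0.67, 0.318, 0.629, -0.233]
force: [-0.6, -0.4, -1.5]
grip_width: 0.172
t 26.07 p [ 469.5 -386.   267.4] X [ 0.099  0.088 -0.991] Z [ 0.695 -0.719  0.006] F [-0.6 -0.4 -1.5] w 0.172 j [-0.94  0.47  1.18  0.13  1.5  -0.15]
(array([ 540.94953511, -317.47370076,  205.15657229]), array([ 515.79940822, -341.79706875,  203.79830616]), (np.float64(44.032619840969936), np.float64(0.5866161442738328), np.float64(-0.349567245990606)))
L [0.168, 0.416, -0.425] W [0.552, -0.062, -0.008] rows>=4.4 -> [ 477.  -200.   233.3]
L [0.152, 0.284, -0.527] W [0.552, -0.062, -0.008] rows>=4.4 -> [480.4 -18.1 198.3]
L [0.417, -0.051, 0.0] W [0.0, -0.0, 0.0] rows>=3.0 -> [480.4 -18.1  72.3]
```

View pics/w20.png

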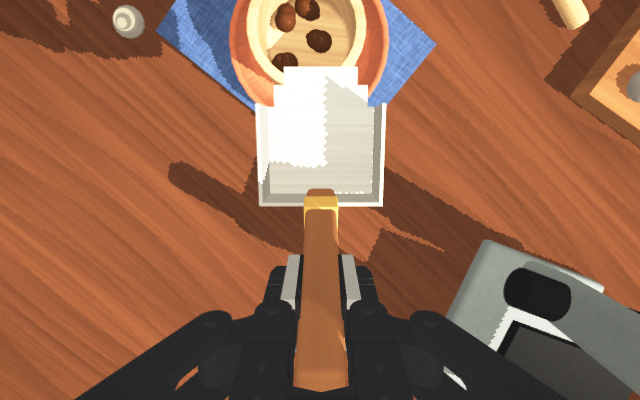

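View pics/s20.png

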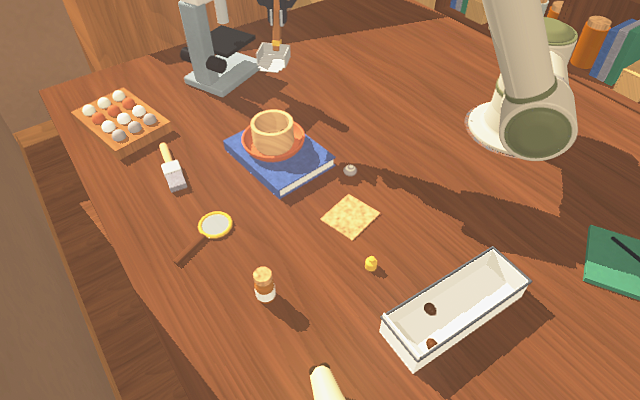

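View pics/t20.png

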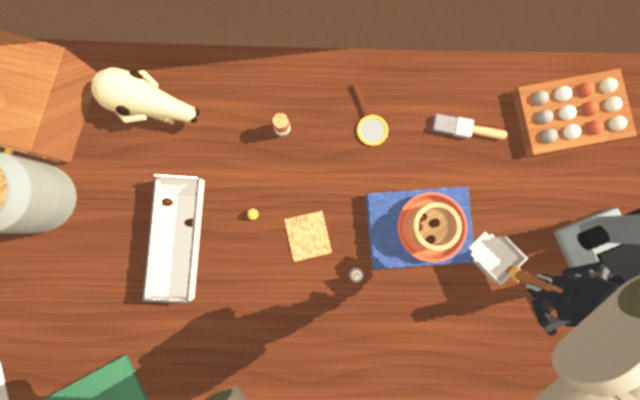

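The wrist view shows four nutmegs in the cup, at (286,17), (307,8), (319,41) and (285,62). The top view shows the other two in the tray, at (167,202) and (189,222), and none elsewhere. Returning the scoop to the mat.

```bash
python3 -m jog '[{"linear":[0.033,0.083,-0.085],"rotation":[0.11,-0.012,0],"grip":10},{"linear":[0.067,0.166,-0.17],"rotation":[0.22,-0.025,0],"grip":10},{"linear":[0.1,0.25,-0.255],"rotation":[0.33,-0.037,0],"grip":10},{"linear":[0.134,0.333,-0.34],"rotation":[0.44,-0.05,-0.006],"grip":10},{"linear":[0.168,0.416,-0.425],"rotation":[0.552,-0.062,-0.008],"grip":10},{"linear":[0.168,0.416,-0.425],"rotation":[0.552,-0.062,-0.008],"grip":10}]'
python3 -m jog '[{"linear":[0.03,0.057,-0.105],"rotation":[0.11,-0.012,0],"grip":10},{"linear":[0.06,0.114,-0.21],"rotation":[0.22,-0.025,0],"grip":10},{"linear":[0.09,0.17,-0.316],"rotation":[0.33,-0.037,0],"grip":10},{"linear":[0.12,0.227,-0.42],"rotation":[0.44,-0.05,-0.006],"grip":10},{"linear":[0.152,0.284,-0.527],"rotation":[0.552,-0.062,-0.008],"grip":10},{"linear":[0.152,0.284,-0.527],"rotation":[0.552,-0.062,-0.008],"grip":10},{"linear":[0.152,0.284,-0.527],"rotation":[0.552,-0.062,-0.008],"grip":10}]'
python3 - <<'E'
from h import *
st(); print(scoop_now())
g=json.load(open('grasp.json')); P=np.array(g['p']); Rt=R.from_quat(g['r'])
chain([(P+[0,0,8],Rt)])
snap('wrist','w21')
E
```

```text
time_s: 26.72
eef_pos: [476.8, -192.9, 232.7]
ee_rot: [0.63, 0.397, 0.585, -0.321]
force: [0.0, -0.3, -1.5]
grip_width: 0.175
time_s: 27.3
eef_pos: [479.1, -8.2, 198.0]
ee_rot: [0.579, 0.471, 0.528, -0.404]
force: [0.3, -0.8, -2.3]
grip_width: 0.171
t 27.3 p [479.1  -8.2 198. ] X [ 0.116  0.03  -0.993] Z [ 0.231 -0.973 -0.002] F [ 0.3 -0.8 -2.3] w 0.171 j [-0.3   0.18  1.76  0.07  1.1   1.01]
(array([574.70417982,  14.60687399, 134.48922093]), array([540.64978893,   6.51571357, 133.5773085 ]), (np.float64(13.368146586356875), np.float64(-0.14419395038732635), np.float64(0.09674578555626816)))
L [0.402, -0.052, 0.034] W [0.02, -0.006, 0.005] rows>=2.9 -> [480.4 -18.1  76.3]
```

View pics/w21.png

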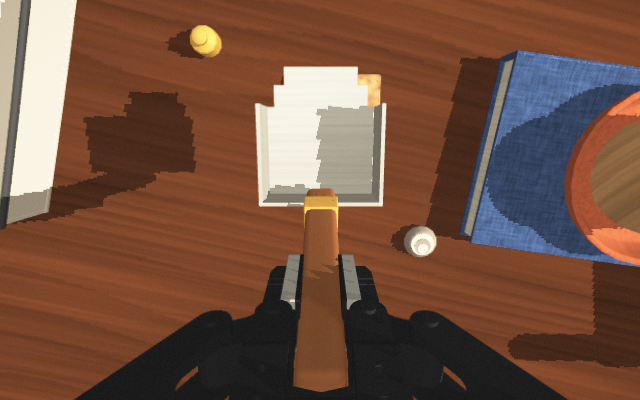

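The pan sits in the hand exactly as it did in the earlier views, so nothing slipped. Lowering it over the mat.

```bash
python3 -m jog '[{"linear":[0.05,-0.052,0.034],"rotation":[0.02,-0.006,0.005],"grip":10},{"linear":[0.15,-0.052,0.034],"rotation":[0.02,-0.006,0.005],"grip":10},{"linear":[0.25,-0.052,0.034],"rotation":[0.02,-0.006,0.005],"grip":10},{"linear":[0.33,-0.052,0.034],"rotation":[0.02,-0.006,0.005],"grip":10},{"linear":[0.38,-0.052,0.034],"rotation":[0.02,-0.006,0.005],"grip":10},{"linear":[0.402,-0.052,0.034],"rotation":[0.02,-0.006,0.005],"grip":10},{"linear":[0.402,-0.052,0.034],"rotation":[0.02,-0.006,0.005],"grip":10},{"linear":[0.402,-0.052,0.034],"rotation":[0.02,-0.006,0.005],"grip":10}]'
python3 - <<'E'
from h import *
st(); print(scoop_now())
g=json.load(open('grasp.json')); P=np.array(g['p']); Rt=R.from_quat(g['r'])
chain([(P+[0,0,1.5],Rt),(P+[0,0,-1],Rt)])
E
```

```text
time_s: 28.02
eef_pos: [481.3, -20.1, 77.4]
ee_rot: [0.579, 0.475, 0.523, -0.407]
force: [-0.7, -1.3, -1.6]
grip_width: 0.17
t 28.02 p [481.3 -20.1  77.4] X [ 0.121  0.026 -0.992] Z [ 0.219 -0.976  0.001] F [-0.7 -1.3 -1.6] w 0.17 j [-0.32  0.36  1.9   0.09  0.78  0.97]
(array([577.44733149,   1.3569909 ,  14.27360993]), array([543.29958981,  -6.31308166,  13.22397915]), (np.float64(12.657410399162892), np.float64(0.08124951176208493), np.float64(-0.06788177902660002)))
L [0.025, -0.005, -0.007] W [-0.004, 0.003, -0.003] rows>=0.2 -> [480.4 -18.1  69.8]
L [0.008, -0.001, 0.0] W [0.0, 0.0, 0.0] rows>=0.1 -> [480.4 -18.1  67.3]
```

```bash
python3 -m jog '[{"linear":[0.005,-0.005,-0.007],"rotation":[-0.004,0.003,-0.003],"grip":10},{"linear":[0.012,-0.005,-0.007],"rotation":[-0.004,0.003,-0.003],"grip":10},{"linear":[0.02,-0.005,-0.007],"rotation":[-0.004,0.003,-0.003],"grip":10},{"linear":[0.025,-0.005,-0.007],"rotation":[-0.004,0.003,-0.003],"grip":10},{"linear":[0.028,-0.005,-0.007],"rotation":[-0.004,0.003,-0.003],"grip":10},{"linear":[0.028,-0.005,-0.007],"rotation":[-0.004,0.003,-0.003],"grip":10}]'
python3 - <<'E'
from h import *
st(); print(scoop_now())
g=json.load(open('grasp.json')); P=np.array(g['p']); Rt=R.from_quat(g['r'])
chain([(P+[0,0,-0.5],Rt)])
E
```

```text
time_s: 28.52
eef_pos: [480.4, -18.2, 68.8]
ee_rot: [0.578, 0.474, 0.525, -0.407]
force: [-0.4, 0.2, -1.9]
grip_width: 0.172
t 28.52 p [480.4 -18.2  68.8] X [ 0.119  0.027 -0.993] Z [ 0.221 -0.975 -0.   ] F [-0.4  0.2 -1.9] w 0.172 j [-0.32  0.37  1.91  0.09  0.76  0.97]
(array([576.33854236,   3.56641844,   5.47219694]), array([542.20566288,  -4.1772407 ,   4.48109568]), (np.float64(12.782425414454611), np.float64(-0.014567383697999255), np.float64(0.007344054506809659)))
L [0.003, -0.0, -0.0] W [0.0, -0.0, 0.001] rows>=0.0 -> [480.4 -18.1  67.8]
```

```bash
python3 -m jog '[{"linear":[0.002,0,0],"rotation":[0,0,0],"grip":10},{"linear":[0.004,0,0],"rotation":[0,0,0],"grip":10},{"linear":[0.004,0,0],"rotation":[0,0,0],"grip":10}]'
python3 -m jog '[{"linear":[0,0,0],"rotation":[0,0,0],"grip":20},{"linear":[0,0,0],"rotation":[0,0,0],"grip":30},{"linear":[0,0,0],"rotation":[0,0,0],"grip":40},{"linear":[0,0,0],"rotation":[0,0,0],"grip":40},{"linear":[0,0,0],"rotation":[0,0,0],"grip":40}]' 20
python3 - <<'E'
from h import *
st(); snap('wrist','w22')
p,Rt=pose()
d=R.from_euler('Z',12.8,degrees=True).apply([-np.sin(np.radians(20)),0,np.cos(np.radians(20))])
print(np.round(Rt.inv().apply(d*160)/300,3))
E
```

```text
time_s: 28.77
eef_pos: [480.6, -18.2, 68.1]
ee_rot: [0.578, 0.474, 0.525, -0.407]
force: [-4.4, -0.1, 6.5]
grip_width: 0.17
time_s: 29.18
eef_pos: [480.6, -18.2, 68.1]
ee_rot: [0.578, 0.474, 0.525, -0.406]
force: [1.2, -0.4, -0.3]
grip_width: 0.467
t 29.18 p [480.6 -18.2  68.1] X [ 0.119  0.027 -0.993] Z [ 0.221 -0.975 -0.   ] F [ 1.2 -0.4 -0.3] w 0.467 j [-0.32  0.37  1.91  0.09  0.76  0.97]
[-0.52 -0.12 -0.  ]
```

View pics/w22.png

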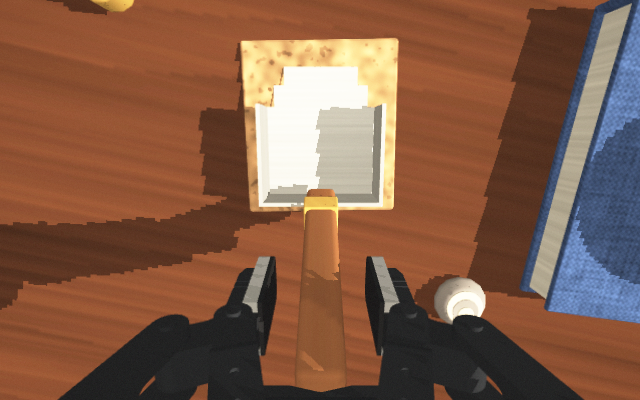

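The scoop stands centred on the mat, pan at columns 257–385 and mat at 241–397, and is released. Backing the gripper off along the handle.

```bash
python3 -m jog '[{"linear":[-0.07,-0.016,0],"rotation":[0,0,0],"grip":40},{"linear":[-0.18,-0.042,0],"rotation":[0,0,0],"grip":40},{"linear":[-0.3,-0.07,0],"rotation":[0,0,0],"grip":40},{"linear":[-0.42,-0.097,0],"rotation":[0,0,0],"grip":40},{"linear":[-0.52,-0.12,0],"rotation":[0,0,0],"grip":40},{"linear":[-0.6,-0.138,0],"rotation":[0,0,0],"grip":40},{"linear":[-0.6,-0.138,0],"rotation":[0,0,0],"grip":40},{"linear":[-0.6,-0.138,0],"rotation":[0,0,0],"grip":40}]'
python3 - <<'E'
from h import *
st(); snap('scene','s23'); snap('top','t23'); snap('wrist','w23')
for n,b in(('vial',(270,295,110,140)),('weight',(244,262,205,224)),('fossil',(346,367,265,285)),('lens',(352,392,112,150))):
    z={'vial':(60,90),'weight':(20,40),'fossil':(8,25),'lens':(4,20)}[n]
    r=[]
    for fn in('top0','t23'):
        C=cloud(fn); p=C[b[2]:b[3],b[0]:b[1]].reshape(-1,3); p=p[(p[:,2]>z[0])&(p[:,2]<z[1])]; r.append(np.round(np.median(p,0),1).tolist() if len(p) else None)
    print(n,r)
im=load('s23')['im'][:,:,::-1]; cv2.imwrite('pics/s23c.png',cv2.resize(im[100:250,220:420],None,fx=4,fy=4))
im=load('t23')['im'][:,:,::-1]; cv2.imwrite('pics/t23c.png',cv2.resize(im[160:310,140:480],None,fx=2.3,fy=2.3))
C=cloud('t23').reshape(-1,3); q=C[(C[:,2]>94)&(C[:,2]<108)&(np.hypot(C[:,0]-569,C[:,1]+275)<65)]
print('cup rim',cv2.minEnclosingCircle(q[:,:2].astype(np.float32)),np.median(q[:,2]))
E
```

```text
time_s: 29.9
eef_pos: [419.3, -32.4, 242.4]
ee_rot: [0.579, 0.475, 0.524, -0.406]
force: [0.7, 0.1, -0.3]
grip_width: 0.472
t 29.9 p [419.3 -32.4 242.4] X [ 0.121  0.026 -0.992] Z [ 0.221 -0.975  0.001] F [ 0.7  0.1 -0.3] w 0.472 j [-0.4   0.    1.84  0.08  1.2   0.92]
vial [[791.9, 62.4, 75.0], [792.2, 62.6, 74.9]]
weight [[590.0, 124.4, 27.4], [589.8, 125.0, 23.0]]
fossil [[457.1, -113.2, 13.2], [457.1, -113.3, 13.6]]
lens [[794.9, -147.4, 7.2], [794.0, -147.3, 7.1]]
cup rim ((568.2172241210938, -272.83935546875), 50.970977783203125) 100.84889857586018
```

View pics/s23c.png

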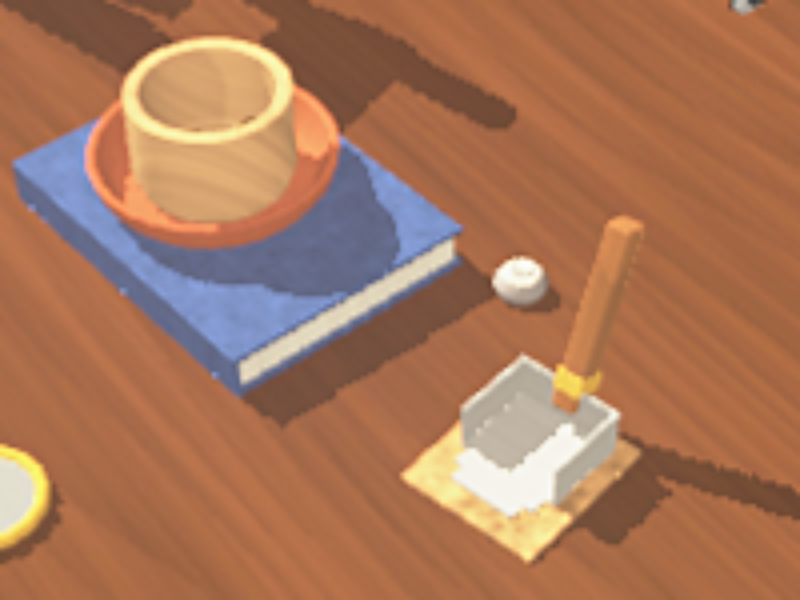

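View pics/t23c.png

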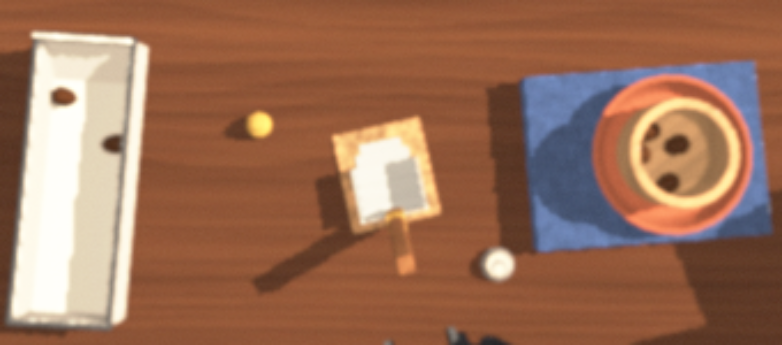

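The final pictures show four nutmegs in the cup, two in the tray and none elsewhere. The scoop stands on its mat as at the start, and the bystanders have not moved. Handing in.

```bash
python3 -c "
from rig import *
print(finish_job())"
```

```text
the job is handed in; nothing more can be done
None
```

The job is done and handed in at about 30 s of the 72 s allowed. The cup is in the dish with four nutmegs in it, and the scoop is back on its mat.

**What I did**
1. Pinched the cup at its rim and set it on the dish floor.
2. Took the scoop, put it back once to regrip it because the first grip brought the wrist too near a joint limit, then swept the nutmegs up the tray's ramp. The pan came up with four.
3. Tipped all four into the cup in one pour. The fingers never touched a nutmeg.
4. Set the scoop on the mat where it had stood, released it and backed the gripper clear.

**Last checks**
- **Cup:** its rim measured about 101 mm high in the final picture, as it should when the cup sits on the dish floor. After placing it, I measured no slope.
- **Nutmegs:** four are in the cup and two in the tray, with none anywhere else.
- **Scoop:** it is centred and level on the mat, handle up.
- **Other things:** the jar, fossil and lens are within 1 mm of where they started. The weight's horizontal position also agrees to 1 mm. Its height reading differed (27 mm at first, 23 mm at the end); it covers few pixels and still looks upright and in place.

One other disagreement: the final top view puts the cup's centre about 2.5 mm from the earlier close-up reading. Its camera calibration is only good to about 2 mm, and the cup is well inside the dish either way.

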